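# Load the cure cassette, close it, turn it over and weight it

### The arm

A 6-joint arm with a two-finger parallel gripper is mounted at the origin on a cart in front of the work surface, level with it; the furniture and walls round the work are solid. World frame = base frame: x ahead of the robot, y to its left, z up, the work surface at z = 0. Lengths are in m, angles in rad, forces in N, time in s.
With the tool pointing down it reaches from about 0.3 to 0.75 m from the base axis. Payload 8.5 kg.
Tool frame: the origin (TCP) lies midway between the tips of the shut fingers; the grasp point (between the pads) lies 19 mm behind it (env.hold_point_z is the distance from the TCP to the grasp point, in m); z points along the fingers, y is the line along which they close (so a half turn about z gives the same grasp; the last joint's range is limited). The gripper opens to 88 mm and grips with 3 to 60 N. Pads are 18 mm wide; open, the fingers measure 123 mm over their backs; the gripper's body (75 mm by 187 mm) begins 45 mm behind the grasp point.
Start: joints at [-1.447, 0.381, 1.297, -0, 1.464, -0.215], TCP at [0.183, -0.519, 0.213] pointing down, gripper open.
Joint ranges: [-3.11, 3.11], [-0.89, 2.33], [0.22, 2.48], [-1.42, 4.56], [0.17, 2.85], [-2.88, 2.88]. Speed limits (rad/s): [2.39, 2.39, 3.14, 3.14, 3.14, 3.14].

### API

Orientations are given as a rotation vector (axis times angle).
In Python, from workcell import get_state, vision, env gives the robot as it stands. The module is installed in compiled form; this text tells all that it offers.
- The arm moves only by the tool arm_command, never from a script. Its argument "commands" is a list of rows, each an object with "translation": the shift along the world's x, y, z in mm, a list of three; "roll": the turn about the world's z in degrees; "fingers": the opening, from 0 (shut) to 1 (fully open). A call has exactly 8 rows; each row shifts and turns the commanded pose from where the row before left it; what a row does not reach is not made up. A row lasts 1/8 s, in which the tool goes at most 62.5 mm and 10.7 degrees, less where a joint would pass 70% of its speed; a pose out of reach is approached as far as the arm can. A call with a gripper value outside its range is refused whole. The fingers move at their own pace and stop on an object; "force" is the grip in N (left out, the last holds). Time passes only in rows, so rows that do not move let the fingers close, or fill a call up. It gives the time, the measured TCP pose, the force, the opening and the grip force at its end, in the units of the state.
- get_state(): the state, without advancing time (a new reading comes with each control period).
- vision.capture(name): name is "scene" or "top" or "wrist"; returns a dict with "image" (384x512x3 uint8, red, green, blue), "z_map" (384x512 float32, m along the optical axis (not along the pixel's ray), 0 where there is no reading), "intrinsics" (3x3 intrinsics, pixels), "dist" ([k1, k2, p1, p2, k3] as OpenCV has them; the pictures are not rectified), "rvec" (rotation vector, rad) and "tvec" (3), from world to camera coordinates, as OpenCV has them; the wrist camera has in their place "hand_eye" (4x4, takes a point from camera to tool coordinates, whose origin is the TCP and whose axes are the flange's). Camera axes: x right, y down, z forward; pixel columns grow to the right and rows downward; lengths in m; the calibration is good to about 2 mm. A picture is of the moment at which its call begins: read the wrist's pose just before it.
- env.close_job(): hands the job in; it is judged then, once.
The state is a dict: "time": time; "joint_pos": joint angles; "joint_velocities": joint speeds; "effort": joint torques, N m; "tool_pos": TCP position; "tool_rot": TCP orientation; "wrist_force": force on the tool from outside, world axes, zero at the start; "wrist_torque": the same for the moment, N m; "grip_width": finger opening in m; "gripper_force": force on a finger pad.
Only numpy, scipy, OpenCV 4.12 (cv2) and the standard library are available. Lean on these libraries where they do the work, as an engineer would, in place of code of your own. Each camera call takes 0.05 s, during which the arm holds its last target. There are 200 camera calls.

### The job

Lay every power module that is on the bench into the open cassette, one flat in each bay with its black block up and its length along the bay; then shut the lid. Next, by its bar grip, turn the whole closed cassette over so that it lies flat on the bench lid down, and lastly set the steel ballast plate on the raised pad that is now on top, rib up and its edges flush with the pad's all round. Leave the lid shut and do not disturb the other things.

Things in the scene. Friction and masses are not known exactly. Their poses are not given: they have to be found in the camera images.
- cassette: Lower shell of a loose grey clamshell cassette, at the right. Shut: 100 (x) x 152 (y) x 48 mm, lower shell up to z = 18 mm, lid above it. Origin: centre of the lower shell's outer face, on the bench at first; z into the shell (points down once turned over). -x: bar grip side, +x: hinge side. Walls 4 mm, inside 36 mm high when shut. 0.58 kg empty. Starts lid open, grip towards world +y within 0.3 rad.
- pad (a point): Centre of the raised steel pad on the lower shell's outer face (same point as the cassette's origin): 64 (x) x 110 (y) x 3 mm, centred, cassette axes. The cassette stands on it at first; once turned over it is on top, facing up, 48 mm above the bench. The lid's outer face has a like pad, on which it then stands.
- grip (a point): Centre of the round black bar grip, 12 mm thick, along cassette y, at cassette x = -92, z = 24 mm; 78 mm free between brackets (inner faces at y = +-40 mm), 36 mm clear to the shell. It is a roller, free to turn on its axis: a cassette lifted by it hangs below it, hinge side lowest, and can be laid down to either side without turning the gripper.
- hinge (a point): Middle of the hinge line of the cassette, at cassette x = +50, z = 18 mm, along cassette y.
- lid (a joint): Lid (upper shell) angle about the hinge line, rad: 0 shut, grows as it opens, at most 2.1 (leaning back). A stiff hinge: it stays at any angle and needs about 3 N at its free edge to move. No latch; the stiffness keeps it shut while the cassette is turned over.
- lid_edge (a point): Middle of the free edge of the lid, level with its pad: 100 mm from the hinge line along the lid and 30 mm outward from the rim (the outer face itself lies 27 mm outward, its pad 30 mm). With the lid shut it is at cassette x = -50, z = 48 mm.
- bay0 (a point): Centre of the inner floor of bay 0 of the cassette (cassette x = 0, y = -49 mm, z = 6 mm). Bay 92 (x) x 46 (y) mm inside; rim 12 mm above this floor, 3 mm dividers between bays 11 mm. Any module may go in any bay.
- bay1 (a point): Centre of the inner floor of bay 1 of the cassette (cassette x = 0, y = 0 mm, z = 6 mm). Bay 92 (x) x 46 (y) mm inside; rim 12 mm above this floor, 3 mm dividers between bays 11 mm. Any module may go in any bay.
- bay2 (a point): Centre of the inner floor of bay 2 of the cassette (cassette x = 0, y = 49 mm, z = 6 mm). Bay 92 (x) x 46 (y) mm inside; rim 12 mm above this floor, 3 mm dividers between bays 11 mm. Any module may go in any bay.
- module0: Aluminium and black power module: base plate 80 (x) x 38 (y) x 8 mm, on its middle a raised black block 44 (x) x 16 (y) mm whose top is 33 mm above the underside. Origin: centre of the underside; x along the length, z out of the block. 60 g or so. One of up to three alike (absent ones read None).
- module1: Aluminium and black power module: base plate 80 (x) x 38 (y) x 8 mm, on its middle a raised black block 44 (x) x 16 (y) mm whose top is 33 mm above the underside. Origin: centre of the underside; x along the length, z out of the block. 60 g or so. One of up to three alike (absent ones read None).
- module2: Aluminium and black power module: base plate 80 (x) x 38 (y) x 8 mm, on its middle a raised black block 44 (x) x 16 (y) mm whose top is 33 mm above the underside. Origin: centre of the underside; x along the length, z out of the block. 60 g or so. One of up to three alike (absent ones read None).
- ballast: Steel ballast plate 64 (x) x 110 (y) x 10 mm with an upright rib on top to hold it by: 14 (x) x 72 (y) mm, its top 40 mm above the underside. Origin: centre of the underside, z up through the rib. 0.45 kg. Same outline as the cassette's pads.
- board_vice: Blue board vice, fixed to the bench in the middle, 106x222 mm on plan and 88 mm high: an obstacle, not used. Origin: centre of its underside.
- meter: Multimeter, 158x78x46 mm, lying near the front edge of the bench; a bystander to be left alone. Origin: centre of its underside.
- cutter: Red side cutters, 130 mm long, lying near the front edge at the right; a bystander to be left alone. Origin: centre of the underside.
- spool: Solder spool, 64 mm, 37 mm high, on the bench to the left behind; a bystander to be left alone. Origin: centre of the underside.

How it is judged:
On the way, in this order (a step that is already met when the one before it is completed fails the run):
1. every module lies flat in a bay of the cassette, block up, with the lid still open (x of module0 in the frame of cassette between -0.012 and 0.012 m and y of module0 in the frame of cassette between -0.06 and 0.06 m and z of module0 in the frame of cassette between 0.002 and 0.016 m and angle between the x axis of each of module0, module1, module2 and the x axis of cassette, either way round below 0.2 rad and angle between the z axis of each of module0, module1, module2 and the z axis of cassette, either way round below 0.15 rad and x of module1 in the frame of cassette between -0.012 and 0.012 m and y of module1 in the frame of cassette between -0.06 and 0.06 m and z of module1 in the frame of cassette between 0.002 and 0.016 m and x of module2 in the frame of cassette between -0.012 and 0.012 m and y of module2 in the frame of cassette between -0.06 and 0.06 m and z of module2 in the frame of cassette between 0.002 and 0.016 m and angle between each of module0, module1, module2's own z axis and vertical below 0.2 rad and value of joint lid above 1 rad and angle between cassette's own z axis and vertical below 0.1 rad and contact force between the fingers and module0 below 0.5 N and contact force between the fingers and module1 below 0.5 N and contact force between the fingers and module2 below 0.5 N), for 0.2 s.
2. the lid is shut over them, cassette still right way up (x of module0 in the frame of cassette between -0.012 and 0.012 m and y of module0 in the frame of cassette between -0.06 and 0.06 m and z of module0 in the frame of cassette between 0.002 and 0.016 m and angle between the x axis of each of module0, module1, module2 and the x axis of cassette, either way round below 0.2 rad and angle between the z axis of each of module0, module1, module2 and the z axis of cassette, either way round below 0.15 rad and x of module1 in the frame of cassette between -0.012 and 0.012 m and y of module1 in the frame of cassette between -0.06 and 0.06 m and z of module1 in the frame of cassette between 0.002 and 0.016 m and x of module2 in the frame of cassette between -0.012 and 0.012 m and y of module2 in the frame of cassette between -0.06 and 0.06 m and z of module2 in the frame of cassette between 0.002 and 0.016 m and value of joint lid below 0.06 rad and angle between cassette's own z axis and vertical below 0.1 rad), for 0.2 s.
3. the cassette lies turned over, lid down, still shut with the modules inside (x of module0 in the frame of cassette between -0.012 and 0.012 m and y of module0 in the frame of cassette between -0.06 and 0.06 m and z of module0 in the frame of cassette between 0.002 and 0.016 m and angle between the x axis of each of module0, module1, module2 and the x axis of cassette, either way round below 0.2 rad and angle between the z axis of each of module0, module1, module2 and the z axis of cassette, either way round below 0.15 rad and x of module1 in the frame of cassette between -0.012 and 0.012 m and y of module1 in the frame of cassette between -0.06 and 0.06 m and z of module1 in the frame of cassette between 0.002 and 0.016 m and x of module2 in the frame of cassette between -0.012 and 0.012 m and y of module2 in the frame of cassette between -0.06 and 0.06 m and z of module2 in the frame of cassette between 0.002 and 0.016 m and angle between cassette's own z axis and vertical above 3.05 rad and height (world z) of cassette below 0.054 m and linear speed of cassette below 0.03 m/s and value of joint lid below 0.06 rad), for 0.2 s.
At the end, for the whole second after the job is handed in: The cassette lies flat on the bench lid down (within 0.09 rad), lid shut (below 0.06 rad), every module in a bay, lying flat; the ballast plate rests flat on the pad on top, rib up, centred within 6 mm each way and parallel within 0.09 rad; everything at rest (all of step 3 and angle between each of module0, module1, module2's own z axis and vertical above 2.94 rad and linear speed of each of module0, module1, module2, ballast below 0.02 m/s and x of ballast in the frame of cassette between -0.006 and 0.006 m and y of ballast in the frame of cassette between -0.006 and 0.006 m and z of ballast in the frame of cassette between -0.005 and 0.005 m and angle between the x axis of ballast and the x axis of cassette, either way round below 0.09 rad and angle between ballast's own z axis and vertical below 0.08 rad); the robot touches nothing.
It fails at once if the multimeter is disturbed (moved over 4 cm) (distance of meter from where it was at the start of the episode above 0.04 m).
It fails at once if the side cutters is disturbed (moved over 4 cm) (distance of cutter from where it was at the start of the episode above 0.04 m).
It fails at once if the solder spool is disturbed (moved over 4 cm) (distance of spool from where it was at the start of the episode above 0.04 m).
Of module0, module1, module2 only 2 to 3 are there at a start; the rules pass over those that are not, and their reading is None.
At some moment in a run one of module0, module1, module2, ballast may be knocked a few centimetres aside while the robot is not near it.
Once in a run the grip may slacken for a moment while it holds something.
It also fails if it takes over 208 s, if anything falls off the work surface, if the arm or the gripper's body presses on something with over 40 N, if the wrist force passes 120 N, or if a joint passes its speed limit or range.

## Working session

There is one attempt and no reset: what is moved stays moved. The work goes in short steps, Python scripts to look and compute and a tool call to move; the robot and the scene stay as the last step left them, time stands still between calls to the robot, and variables do not carry over. Pictures are saved under pics/ and viewed, at most 14 in all, crops included, and the job is handed in when it is done.

Besides the shell and the picture viewer there is one more tool, called after "Request:" as name(argument=value, ...), one argument or row to a line, values as JSON. arm_command: Moves the arm, as the interface text tells. Its arguments: {"type":"object","properties":{"commands":{"type":"array"},"force":{"type":"number"}},"required":["commands"]}

```bash
mkdir -p pics; cat > h.py <<'E'
import numpy as np, cv2, json
from scipy.spatial.transform import Rotation as R
from workcell import get_state, vision, env
def cap(name):
    s=get_state(); c=vision.capture(name)
    if name=='wrist':
        T=np.eye(4);T[:3,:3]=R.from_rotvec(s['tool_rot']).as_matrix();T[:3,3]=s['tool_pos']
        c['M']=T@np.array(c['hand_eye'])
    else:
        Rm=R.from_rotvec(np.ravel(c['rvec'])).as_matrix();M=np.eye(4);M[:3,:3]=Rm.T;M[:3,3]=-Rm.T@np.ravel(c['tvec']);c['M']=M
    return c
def rays(c,uv):
    p=cv2.undistortPoints(np.float64(uv).reshape(-1,1,2),np.array(c['intrinsics']),np.array(c['dist'])).reshape(-1,2)
    return np.c_[p,np.ones(len(p))]
def onplane(c,uv,z):
    d=rays(c,uv)@c['M'][:3,:3].T; o=c['M'][:3,3]
    return o+d*((z-o[2])/d[:,2])[:,None]
def cloud(c):
    h,w=c['z_map'].shape; v,u=np.mgrid[:h,:w]
    d=rays(c,np.c_[u.ravel(),v.ravel()])*c['z_map'].reshape(-1,1)
    P=d@c['M'][:3,:3].T+c['M'][:3,3]
    P[c['z_map'].ravel()==0]=np.nan
    return P.reshape(h,w,3)
def save(c,n): cv2.imwrite('pics/'+n,c['image'][:,:,::-1])
E
python3 - <<'E'
from h import *
for n in('top','scene'):
    c=cap(n);save(c,n+'0.png');np.savez(n+'0.npz',**{k:np.array(v) for k,v in c.items()});print(c['M'].round(3).tolist())
s=get_state();print(s,env.hold_point_z)
E
```

```text
[[0.011, -0.986, 0.167, 0.34], [-1.0, -0.013, -0.011, 0.104], [0.013, -0.167, -0.986, 1.199], [0.0, 0.0, 0.0, 1.0]]
[[-0.744, -0.36, 0.562, -0.097], [-0.667, 0.372, -0.645, 0.826], [0.023, -0.856, -0.517, 0.652], [0.0, 0.0, 0.0, 1.0]]
{'time': 0.1, 'joint_pos': array([-1.44730378e+00,  3.81124139e-01,  1.29813946e+00, -1.31699774e-05,
        1.46356284e+00, -2.15307500e-01]), 'joint_velocities': array([ 0.00066074, -0.0008387 , -0.00214055, -0.00200744,  0.00034746,
       -0.00100896]), 'effort': array([ 2.38773922e-03, -4.38649249e+01, -2.24914169e+01,  7.14108814e-02,
        3.42308474e-02, -6.62947764e-05]), 'tool_pos': array([ 0.18275226, -0.51846645,  0.21201728]), 'tool_rot': array([-3.09540838e+00, -5.29438527e-01, -6.83667944e-05]), 'wrist_force': array([-0.6759899 ,  0.157663  ,  0.23390454]), 'wrist_torque': array([-0.03562173,  0.04608278,  0.0276296 ]), 'gripper_force': 0.0, 'grip_width': 0.08801003218371425} 0.0187
```

View pics/top0.png

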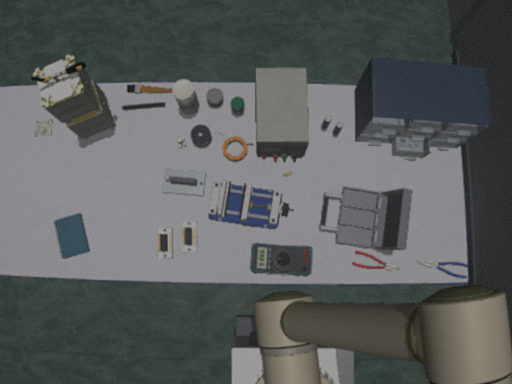

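View pics/scene0.png

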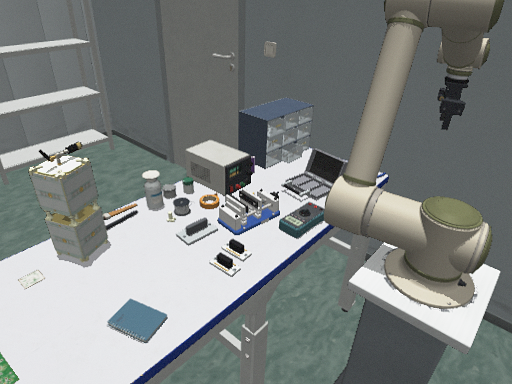

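The top view shows two modules, with blocks at (165,242) and (190,236). The ballast is at (184,182) and the vice at (247,204). The open cassette is at (365,218) with its grip at (327,212), and the cutters are at (375,262). The scene view agrees, and I see no third module.

```bash
python3 - <<'E'
from h import *
c=dict(np.load('top0.npz'));P=cloud(c)
Z=P[:,:,2]
print('bench z',np.nanmedian(Z[225:260,100:150]),np.nanstd(Z[225:260,100:150]))
g=cv2.cvtColor(c['image'],cv2.COLOR_RGB2GRAY)
def box(name,mask,z,roi):
    m=np.zeros_like(g);u0,v0,u1,v1=roi;m[v0:v1,u0:u1]=(mask[v0:v1,u0:u1]).astype(np.uint8)
    n,l,st,ce=cv2.connectedComponentsWithStats(m);k=1+np.argmax(st[1:,4]);
    v,u=np.where(l==k);q=onplane(c,np.c_[u,v],z)[:,:2]
    r=cv2.minAreaRect(np.float32(q*1000));e=cv2.boxPoints(r)
    w=np.linalg.eigh(np.cov(q.T))[1][:,1]
    print(name,len(u),'rect',np.round(r[0],1),np.round(r[1],1),round(r[2],1),'mean',(q.mean(0)*1000).round(1),'ang long',round(np.degrees(np.arctan2(w[1],w[0]))%180,1),'z',np.nanpercentile(Z[v,u],[10,50,90]).round(4))
for n,roi in(('A',(150,222,178,262)),('B',(178,215,204,258))):
    box(n+' block',g<80,.033,roi); box(n+' high',Z>.02,.033,roi); box(n+' all',Z>.004,.008,roi)
roi=(155,162,212,202); box('bal rib',Z>.025,.04,roi); box('bal all',Z>.005,.01,roi)
roi=(315,175,415,255); box('cass',(Z>.003)&(Z<.03),.018,roi);box('lid',(Z>.04),.1,roi)
s=c['image'][170:270,300:420];cv2.imwrite('pics/c1.png',cv2.resize(np.hstack([s,c['image'][165:265,145:215]])[:,:,::-1],None,fx=4,fy=4,interpolation=cv2.INTER_CUBIC))
print((Z[180:250:5,318:414:6]*1000).round().astype(int))
print(np.nanmin(P[:,:,:2][Z>.08].reshape(-1,2),0))
E
```

```text
bench z -0.0007439312250396846 0.0023418710147663398
A block 111 rect [414.2 338. ] [41.3 15.7] 2.2 mean [415.4 337.9] ang long 3.1 z [0.0276 0.0317 0.0344]
A high 122 rect [415.5 338. ] [44.  15.7] 2.2 mean [415.8 338.1] ang long 2.6 z [0.0275 0.0318 0.0347]
A all 425 rect [415.9 339.1] [79.4 40. ] 2.1 mean [415.7 338.6] ang long 2.4 z [0.0055 0.0092 0.0324]
B block 113 rect [433.3 273.8] [41.3 15.5] 1.8 mean [433.3 273.8] ang long 3.1 z [0.0156 0.0316 0.0349]
B high 112 rect [434.6 276.4] [44.  15.6] 1.9 mean [435.5 275.5] ang long 4.8 z [0.0288 0.0318 0.0349]
B all 417 rect [435.4 275.7] [79.4 37.8] 0.0 mean [434.7 275.9] ang long 0.4 z [0.0055 0.0093 0.0326]
bal rib 164 rect [579.5 292.9] [71.6 16.1] 85.4 mean [579.6 293.3] ang long 85.1 z [0.0326 0.0385 0.0421]
bal all 916 rect [580.4 293.7] [108.7  64.7] 85.9 mean [580.  293.2] ang long 86.4 z [0.0071 0.0102 0.038 ]
cass 2775 rect [ 491.4 -162.4] [185.1 165.5] 82.0 mean [ 489.6 -178.6] ang long 89.5 z [0.0042 0.0091 0.024 ]
lid 1113 rect [ 476.6 -245. ] [ 69.5 158.9] 81.3 mean [ 475.8 -255.7] ang long 171.0 z [0.0469 0.101  0.1
[... 269 characters left out ...]
04]
 [ -4  29  -1   1  18   6   6   3   6   5  20  16  29  52 109 106]
 [ -3  29  -2  -2  16  14   3   6   8   1  19  15  30  53 110 104]
 [  2  29   2  -4  16   9   3   5   6  14  -1  14  30  53 108 102]
 [  0  31  -1  -2   5   5   9   6   8  13  17  20  34  57 110 105]
 [  1  27   2   1   5   2   1   7   8   3  21  17  35  57 109  99]
 [  1  23  -3   2   5   8  12   2   7   4  19  11  36  61 105 105]
 [ -3  -4   0  30   3   8   2   5   6   7  16  13  39  65 104   2]
 [  3  -2  -3   3   6   3   7   4   6   1  20  21  39  62 108   1]
 [  0   5  -4   9   6   6   3   1   5   9  18  18  43  67 105  -3]
 [ -1  -3   0   3  -3   2  17  15   4  13  19  20  43  77 108  -3]]
[ 0.08973853 -0.4738289 ]
```

View pics/c1.png

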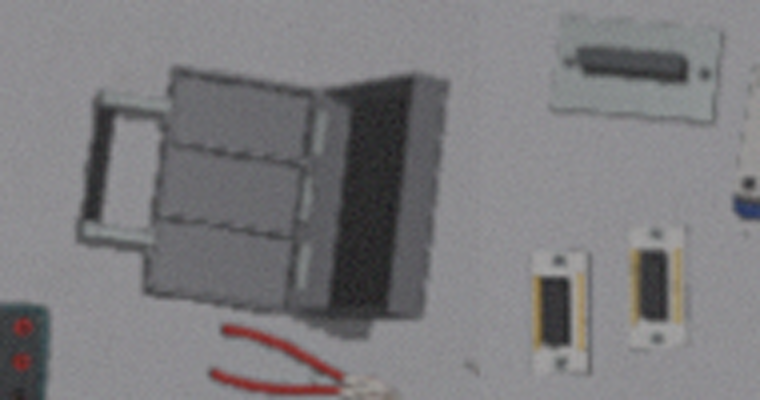

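The crop shows the cassette with its grip left (world +y) and lid leaning back right. Its shell corners are near top-image (343,187) and (337,243). Both module blocks and the ballast rib agree with their given sizes. I'll take a wrist look at the cassette on the way.

Request:
arm_command(
  commands=[
    {"translation": [32, 42, 24], "roll": -2, "fingers": 1},
    {"translation": [32, 42, 24], "roll": -2, "fingers": 1},
    {"translation": [32, 42, 24], "roll": -2, "fingers": 1},
    {"translation": [32, 42, 24], "roll": -2, "fingers": 1},
    {"translation": [32, 42, 24], "roll": -2, "fingers": 1},
    {"translation": [32, 42, 24], "roll": -2, "fingers": 1},
    {"translation": [32, 42, 24], "roll": -2, "fingers": 1},
    {"translation": [32, 42, 24], "roll": -3, "fingers": 1},
  ],
)

```text
time: 1.1
tool_pos: [0.4395, -0.1811, 0.4052]
tool_rot: [-3.141, -0.064, 0.001]
wrist_force: [0.7, -0.3, 0.3]
grip_width: 0.0884
gripper_force: 0.0
```

Request:
arm_command(
  commands=[
    {"translation": [0, 0, 0], "roll": 0, "fingers": 1},
    {"translation": [0, 0, 0], "roll": 0, "fingers": 1},
    {"translation": [0, 0, 0], "roll": 0, "fingers": 1},
    {"translation": [0, 0, 0], "roll": 0, "fingers": 1},
    {"translation": [0, 0, 0], "roll": 0, "fingers": 1},
    {"translation": [0, 0, 0], "roll": 0, "fingers": 1},
    {"translation": [0, 0, 0], "roll": 0, "fingers": 1},
    {"translation": [0, 0, 0], "roll": 0, "fingers": 1},
  ],
)

```text
time: 2.1
tool_pos: [0.4388, -0.1827, 0.4046]
tool_rot: [3.141, 0.066, -0.0]
wrist_force: [-0.8, -0.5, 0.2]
grip_width: 0.088
gripper_force: 0.0
```

```bash
python3 - <<'E'
from h import *
c=cap('wrist');save(c,'w1.png');np.savez('w1.npz',**{k:np.array(v) for k,v in c.items()});s=get_state();print(s['time'],s['tool_pos'],s['tool_rot'],c['M'].round(3).tolist(),np.array(c['hand_eye']).round(3).tolist())
E
```

```text
2.15 [ 0.43879537 -0.18268992  0.40456641] [-3.14088447e+00 -6.62333772e-02 -5.42613427e-05] [[0.042, -0.963, -0.268, 0.508], [-0.999, -0.04, -0.011, -0.18], [-0.0, 0.268, -0.963, 0.576], [0.0, 0.0, 0.0, 1.0]] [[-0.0, -0.963, -0.268, 0.069], [1.0, -0.0, -0.0, 0.0], [0.0, -0.268, 0.963, -0.172], [0.0, 0.0, 0.0, 1.0]]
```

View pics/w1.png

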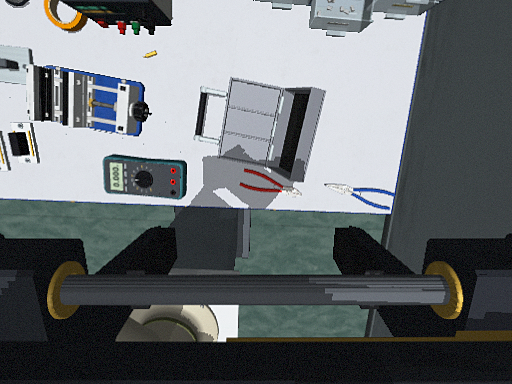

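The wrist view shows the cassette between (195,75) and (325,180). The bar is near (203,113), the grip-side shell corners near (231,77) and (219,157), and the cutters sit just below at (265,182).

```bash
cat >> h.py <<'E'
def cass(c,roi,zb=.026,dark=70):
    "bar grip by dark mask -> bar centre, axis angle"
    g=cv2.cvtColor(c['image'],cv2.COLOR_RGB2GRAY);m=np.zeros_like(g);u0,v0,u1,v1=roi
    m[v0:v1,u0:u1]=g[v0:v1,u0:u1]<dark
    n,l,st,ce=cv2.connectedComponentsWithStats(m);k=1+np.argmax(st[1:,4]);v,u=np.where(l==k)
    q=onplane(c,np.c_[u,v],zb)[:,:2]*1000;r=cv2.minAreaRect(np.float32(q));w=np.linalg.eigh(np.cov(q.T))[1][:,1]
    return len(u),r,q.mean(0),np.degrees(np.arctan2(w[1],w[0]))
E
python3 - <<'E'
from h import *
c=dict(np.load('w1.npz'))
print(cass(c,(192,80,214,145)))
t=dict(np.load('top0.npz'));print(cass(t,(318,190,332,232)))
P=cloud(c)
# shell: points z 14..22 rim & 3..10 floor in region
for nm,uv in(('rim',[(231,77),(219,157)]),):
    print(onplane(c,uv,.018)*1000)
s=c['image'][65:190,185:335];cv2.imwrite('pics/w1c.png',cv2.resize(s[:,:,::-1],None,fx=4.6,fy=4.6,interpolation=cv2.INTER_CUBIC))
L=P[60:190,270:335].reshape(-1,3);L=L[(L[:,2]>.05)&(L[:,2]<.2)];print('lid',np.percentile(L,[1,50,99],0).round(3))
E
```

```text
(252, ((505.4818115234375, -79.1482925415039), (10.88539981842041, 76.50437927246094), 81.3356704711914), array([506.33381396, -79.36267619]), np.float64(171.21187200735577))
(106, ((505.0888366699219, -78.19473266601562), (10.811471939086914, 73.40298461914062), 81.7885513305664), array([505.94147474, -77.80230039]), np.float64(171.05370416696567))
[[ 572.77311454 -133.76973223   18.        ]
 [ 425.04476441 -113.13113051   18.        ]]
lid [[ 0.404 -0.286  0.051]
 [ 0.482 -0.263  0.105]
 [ 0.553 -0.23   0.112]]
```

View pics/w1c.png

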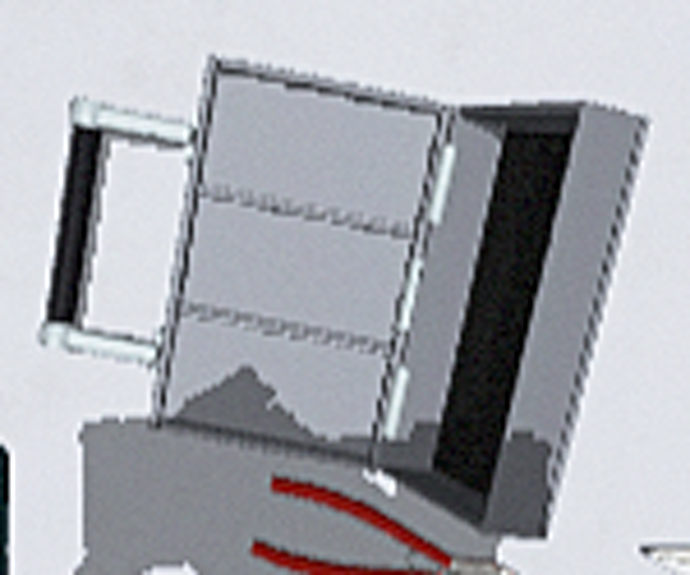

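Request:
arm_command(
  commands=[
    {"translation": [-2, 62, 0], "roll": 0, "fingers": 0.5},
    {"translation": [-2, 62, 0], "roll": 0, "fingers": 0.5},
    {"translation": [-2, 62, 0], "roll": 0, "fingers": 0.5},
    {"translation": [-2, 62, 0], "roll": 0, "fingers": 0.5},
    {"translation": [-2, 62, 0], "roll": 0, "fingers": 0.5},
    {"translation": [-2, 62, 0], "roll": 0, "fingers": 0.5},
    {"translation": [-2, 62, 0], "roll": 0, "fingers": 0.5},
    {"translation": [-2, 62, 0], "roll": 0, "fingers": 0.5},
  ],
)

```text
time: 3.15
tool_pos: [0.4223, 0.3154, 0.4047]
tool_rot: [-3.141, -0.066, -0.001]
wrist_force: [0.6, -1.2, -0.0]
grip_width: 0.044
gripper_force: 0.0
```

Request:
arm_command(
  commands=[
    {"translation": [-1, 3, -37], "roll": 0, "fingers": 0.5},
    {"translation": [-1, 3, -37], "roll": 0, "fingers": 0.5},
    {"translation": [-1, 3, -37], "roll": 0, "fingers": 0.5},
    {"translation": [-1, 3, -37], "roll": 0, "fingers": 0.5},
    {"translation": [-1, 3, -37], "roll": 0, "fingers": 0.5},
    {"translation": [-1, 3, -37], "roll": 0, "fingers": 0.5},
    {"translation": [-1, 3, -37], "roll": 0, "fingers": 0.5},
    {"translation": [-1, 4, -37], "roll": 0, "fingers": 0.5},
  ],
)

```text
time: 4.15
tool_pos: [0.4148, 0.3384, 0.1075]
tool_rot: [-3.141, -0.066, -0.001]
wrist_force: [-0.4, 0.4, -0.4]
grip_width: 0.044
gripper_force: 0.0
```

```bash
python3 - <<'E'
from h import *
c=dict(np.load('w1.npz'));d=np.array([(207,195),(410,232),(385,350),(185,310)])/4.6+[185,65]
print(onplane(c,d,.017).mean(0)*1000)
s=get_state();print(s['tool_pos'],s['tool_rot'],s['joint_pos'],s['grip_width'])
c=cap('wrist');save(c,'w2.png');np.savez('w2.npz',**{k:np.array(v) for k,v in c.items()})
P=cloud(c);q=P.reshape(-1,3);ok=(abs(q[:,0]-.42)<.1)&(q[:,1]>.31)&(q[:,1]<.38)&(abs(q[:,2]-.03)<.007);print('A',np.median(q[ok],0),ok.sum())
ok=(abs(q[:,0]-.42)<.1)&(q[:,1]>.24)&(q[:,1]<.305)&(abs(q[:,2]-.03)<.007);print('B',np.median(q[ok],0),ok.sum())
E
```

```text
[ 490.13125357 -170.83739195   17.        ]
[0.41476339 0.33841016 0.10748497] [-3.14072287e+00 -6.60998117e-02 -5.04992288e-04] [4.63053864e-01 4.56402651e-01 1.50379715e+00 2.15989760e-05
 1.18102771e+00 1.99175610e+00] 0.04395485945990235
A [0.41874107 0.33955516 0.03268388] 869
B [0.43671957 0.27717981 0.03259454] 990
```

Request:
arm_command(
  commands=[
    {"translation": [0, 0, -24], "roll": 0, "fingers": 0.5},
    {"translation": [0, 0, -24], "roll": 0, "fingers": 0.5},
    {"translation": [0, 0, -24], "roll": 0, "fingers": 0.5},
    {"translation": [0, 0, -23], "roll": 0, "fingers": 0.5},
    {"translation": [0, 0, 0], "roll": 0, "fingers": 0.0},
    {"translation": [0, 0, 0], "roll": 0, "fingers": 0.0},
    {"translation": [0, 0, 0], "roll": 0, "fingers": 0.0},
    {"translation": [0, 0, 0], "roll": 0, "fingers": 0.0},
  ],
  force=30,
)

```text
time: 5.2
tool_pos: [0.4151, 0.3384, 0.0142]
tool_rot: [-3.14, -0.066, -0.002]
wrist_force: [0.6, -1.0, -1.0]
grip_width: 0.0065
gripper_force: 0.0
```

Closed to 6.5 mm, so the block isn't between the fingers. I'll look.

```bash
python3 - <<'E'
from h import *
s=get_state();print(s['tool_pos'],s['grip_width'],s['wrist_force'])
c=cap('wrist');t=cap('top');np.savez('t3.npz',**{k:np.array(v) for k,v in t.items()});
cv2.imwrite('pics/m3.png',np.hstack([c['image'][40:,100:450],cv2.resize(t['image'][150:265,130:280],(450,345),interpolation=cv2.INTER_CUBIC)[:344]])[:,:,::-1])
E
```

```text
[0.41505566 0.33842883 0.0142378 ] 0.006516894642135894 [ 0.60003857 -1.0492631  -0.97188124]
```

View pics/m3.png

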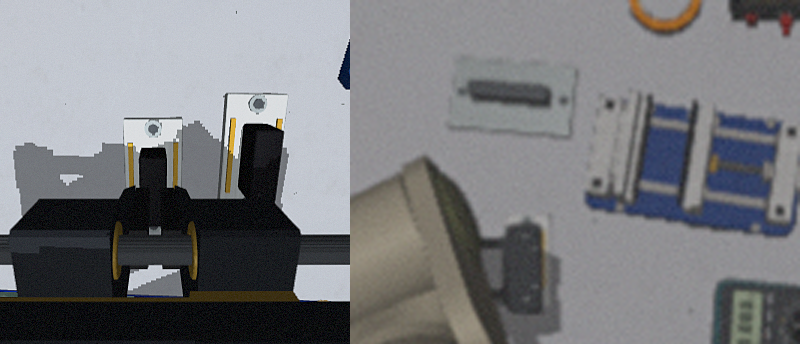

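The left panel shows the block of A at (152,190) standing between the fingers. I'll let the grip settle and read it again.

Request:
arm_command(
  commands=[
    {"translation": [0, 0, 0], "roll": 0, "fingers": 0.0},
    {"translation": [0, 0, 0], "roll": 0, "fingers": 0.0},
    {"translation": [0, 0, 0], "roll": 0, "fingers": 0.0},
    {"translation": [0, 0, 0], "roll": 0, "fingers": 0.0},
    {"translation": [0, 0, 0], "roll": 0, "fingers": 0.0},
    {"translation": [0, 0, 0], "roll": 0, "fingers": 0.0},
    {"translation": [0, 0, 0], "roll": 0, "fingers": 0.0},
    {"translation": [0, 0, 0], "roll": 0, "fingers": 0.0},
  ],
  force=30,
)

```text
time: 6.3
tool_pos: [0.4148, 0.3383, 0.0136]
tool_rot: [-3.141, -0.066, -0.0]
wrist_force: [0.1, -0.6, -0.2]
grip_width: 0.0006
gripper_force: 0.0
```

```bash
python3 - <<'E'
from h import *
c=cap('wrist');cv2.imwrite('pics/m4.png',cv2.resize(c['image'][120:350,170:400],None,fx=2.5,fy=2.5)[:,:,::-1])
E
```

```text
(no output)
```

View pics/m4.png

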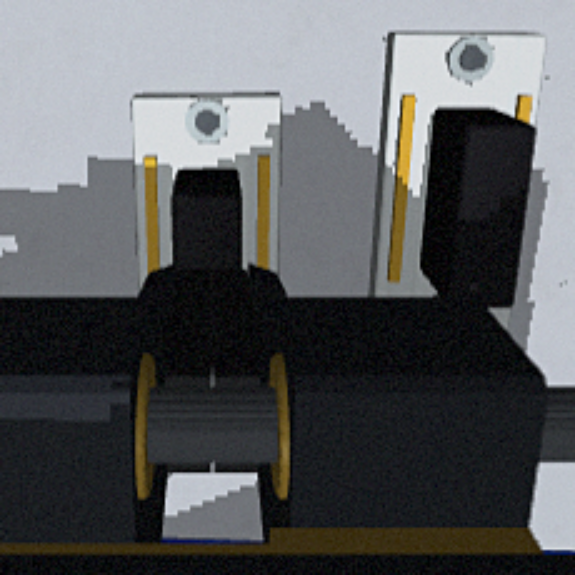

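The fingers have shut on nothing, while A's block at (207,215) lies just ahead of them. I'll measure A again.

```bash
python3 - <<'E'
from h import *
c=cap('wrist')
f=lambda a:[(170+x/2.5,120+y/2.5) for x,y in a]
print('plate A end',onplane(c,f([(133,95),(280,95)]),.008)*1000)
print('plate B end',onplane(c,f([(389,33),(545,33)]),.008)*1000)
print('blockA far',onplane(c,f([(178,170),(240,170)]),.033)*1000)
P=cloud(c)
for x,y in [(207,180),(207,230),(207,260),(205,310),(230,510),(475,118),(450,125),(160,200)]:
    print((x,y),(P[int(120+y/2.5),int(170+x/2.5)]*1000).round(1))
s=get_state();print(s['tool_pos'],s['grip_width'])
E
```

```text
plate A end [[456.862594   359.68400676   8.        ]
 [458.40319897 322.95377905   8.        ]]
plate B end [[474.69965443 297.35152214   8.        ]
 [476.3391075  259.17458192   8.        ]]
blockA far [[444.41497228 346.91849247  33.        ]
 [444.9900685  333.22482919  33.        ]]
(207, 180) [439.1 340.8  20.8]
(207, 230) [430.7 340.4  33.1]
(207, 260) [423.4 340.1  33. ]
(205, 310) [423.6 339.9  59.5]
(230, 510) [3.280e+02 3.289e+02 3.000e-01]
(475, 118) [457.2 279.   22.7]
(450, 125) [455.2 284.5  22.5]
(160, 200) [429.7 352.3   8. ]
[0.41480855 0.33827573 0.01353348] 0.0002888432050978479
```

Request:
arm_command(
  commands=[
    {"translation": [0, 0, 8], "roll": 0, "fingers": 0.0},
    {"translation": [0, 0, 8], "roll": 0, "fingers": 0.0},
    {"translation": [0, 0, 8], "roll": 0, "fingers": 0.0},
    {"translation": [0, 0, 8], "roll": 0, "fingers": 0.0},
    {"translation": [0, 0, 8], "roll": 0, "fingers": 0.0},
    {"translation": [0, 0, 10], "roll": 0, "fingers": 0.0},
    {"translation": [0, 0, 10], "roll": 0, "fingers": 0.0},
    {"translation": [0, 0, 0], "roll": 0, "fingers": 0.0},
  ],
  force=30,
)

```text
time: 7.4
tool_pos: [0.4151, 0.3385, 0.0744]
tool_rot: [-3.14, -0.066, -0.002]
wrist_force: [0.5, -0.1, -0.5]
grip_width: 0.0007
gripper_force: 0.0
```

```bash
python3 - <<'E'
from h import *
s=get_state();print(s['tool_pos'],s['grip_width'],s['wrist_force'])
c=cap('wrist');P=cloud(c)
print(P[150:330:10,254].round(3).tolist())
t=cap('scene')
cv2.imwrite('pics/m5.png',np.hstack([c['image'][100:350,150:400],cv2.resize(t['image'][180:305,170:295],(250,250))])[:,:,::-1])
E
```

```text
[0.41513673 0.3384901  0.07438755] 0.0007142908092560025 [ 0.45393342 -0.07291921 -0.4907307 ]
[[0.456, 0.341, 0.009], [0.448, 0.34, 0.009], [0.439, 0.34, 0.007], [0.436, 0.34, 0.031], [0.428, 0.34, 0.033], [0.42, 0.339, 0.034], [0.411, 0.339, 0.031], [0.403, 0.338, 0.032], [0.424, 0.339, 0.103], [0.424, 0.339, 0.116], [0.42, 0.339, 0.12], [0.415, 0.339, 0.119], [0.409, 0.338, 0.119], [0.442, 0.34, 0.18], [0.44, 0.34, 0.182], [0.438, 0.339, 0.183], [-0.31, 0.311, -0.783], [-0.358, 0.309, -0.781]]
```

View pics/m5.png

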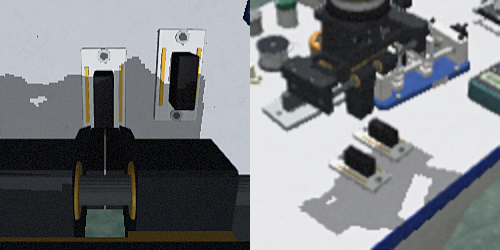

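Both views show module A still on the bench at scene (360,165), with the fingers shut above it. The visible finger bottom seems higher than the reported TCP, so I'll profile it.

```bash
python3 - <<'E'
from h import *
c=cap('wrist');P=cloud(c);s=get_state()
T=np.linalg.inv(np.r_[np.c_[R.from_rotvec(s['tool_rot']).as_matrix(),s['tool_pos']],[[0,0,0,1]]])
Q=P@T[:3,:3].T+T[:3,3]
for u in(240,247,254,262,270):
    print(u,[(v,*(Q[v,u]*1000).round().astype(int)) for v in range(216,250,2)])
m=(abs(Q[:,:,0])<.03)&(abs(Q[:,:,1])<.06)&(Q[:,:,2]<.02)&(Q[:,:,2]>-.08)
q=Q[m];print('max z tool of finger pts',np.percentile(q[:,2],[50,90,99,100]),len(q))
t=cap('scene');P=cloud(t);Q=P@T[:3,:3].T+T[:3,3]
m=(abs(Q[:,:,0])<.02)&(abs(Q[:,:,1])<.04)&(Q[:,:,2]<.03)&(Q[:,:,2]>-.08)
q=Q[m];print('scene',np.percentile(q[:,2],[50,90,99,100]),len(q),q[np.argsort(-q[:,2])[:12]].round(3).tolist())
E
```

```text
240 [(216, np.int64(-17), np.int64(-13), np.int64(64)), (218, np.int64(-19), np.int64(-13), np.int64(66)), (220, np.int64(-21), np.int64(-13), np.int64(65)), (222, np.int64(-23), np.int64(-13), np.int64(65)), (224, np.int64(-25), np.int64(-13), np.int64(66)), (226, np.int64(11), np.int64(-8), np.int64(-28)), (228, np.int64(11), np.int64(-8), np.int64(-30)), (230, np.int64(9), np.int64(-8), np.int64(-30)), (232, np.int64(8), np.int64(-8), np.int64(-30)), (234, np.int64(9), np.int64(-8), np.int64(-36)), (236, np.int64(9), np.int64(-8), np.int64(-37)), (238, np.int64(9), np.int64(-7), np.int64(-39)), (240, np.int64(9), np.int64(-7), np.int64(-43)), (242, np.int64(9), np.int64(-7), np.int64(-45)), (244, np.int64(9), np.int64(-7), np.int64(-47)), (246, np.int64(9), np.int64(-7), np.int64(-49)), (248, np.int64(9), np.int64(-7), np.int64(-51))]
247 [(216, np.int64(-8), np.int64(-6), np.int64(40)), (218, np.int64(-10), np.int64(-6), np.int64(41)), (220, np.int64(-12), np.int64(-6), np.int64(42)), (222, np.int64(-13), np.int64(-6), np.int64(40)), (224, np.int64(-15), np.int64(-6), np.int64(41
[... 2824 characters left out ...]
p.int64(8), np.int64(-44)), (240, np.int64(10), np.int64(8), np.int64(-44)), (242, np.int64(9), np.int64(8), np.int64(-44)), (244, np.int64(9), np.int64(7), np.int64(-46)), (246, np.int64(9), np.int64(7), np.int64(-49)), (248, np.int64(9), np.int64(7), np.int64(-51))]
max z tool of finger pts [-0.05294821 -0.03341311 -0.02710306 -0.02486741] 2515
scene [-0.05269532 -0.03453769 -0.02817187 -0.02726151] 201 [[-0.009, 0.004, -0.027], [-0.01, 0.01, -0.028], [-0.01, -0.001, -0.028], [-0.009, -0.003, -0.029], [-0.01, -0.008, -0.029], [-0.009, 0.0, -0.03], [-0.01, 0.007, -0.03], [-0.01, 0.011, -0.031], [-0.01, -0.011, -0.031], [-0.01, 0.003, -0.032], [-0.008, 0.001, -0.032], [-0.01, 0.007, -0.032]]
```

Both cameras agree that the real fingertips end about 25 mm short of the reported TCP, so the grasp closed over the block's top. I'll command heights with tip z = tool z + 25 mm.

Request:
arm_command(
  commands=[
    {"translation": [2, 2, 0], "roll": 0, "fingers": 0.5},
    {"translation": [0, 0, 0], "roll": 0, "fingers": 0.5},
    {"translation": [0, 0, 0], "roll": 0, "fingers": 0.5},
    {"translation": [0, 0, -15], "roll": 0, "fingers": 0.5},
    {"translation": [0, 0, -15], "roll": 0, "fingers": 0.5},
    {"translation": [0, 0, -15], "roll": 0, "fingers": 0.5},
    {"translation": [0, 0, -15], "roll": 0, "fingers": 0.5},
    {"translation": [0, 0, -15], "roll": 0, "fingers": 0.5},
  ],
)

```text
time: 8.6
tool_pos: [0.4167, 0.3402, -0.0026]
tool_rot: [3.141, 0.066, -0.001]
wrist_force: [-0.3, -0.4, 0.3]
grip_width: 0.044
gripper_force: 0.0
```

Request:
arm_command(
  commands=[
    {"translation": [0, 0, -6], "roll": 0, "fingers": 0.5},
    {"translation": [0, 0, -5], "roll": 0, "fingers": 0.5},
    {"translation": [0, 0, 0], "roll": 0, "fingers": 0.0},
    {"translation": [0, 0, 0], "roll": 0, "fingers": 0.0},
    {"translation": [0, 0, 0], "roll": 0, "fingers": 0.0},
    {"translation": [0, 0, 0], "roll": 0, "fingers": 0.0},
    {"translation": [0, 0, 0], "roll": 0, "fingers": 0.0},
    {"translation": [0, 0, 0], "roll": 0, "fingers": 0.0},
  ],
  force=30,
)

```text
time: 9.6
tool_pos: [0.4169, 0.3403, -0.0121]
tool_rot: [-3.141, -0.066, -0.001]
wrist_force: [-0.3, -0.5, 6.5]
grip_width: 0.0156
gripper_force: 30.0
```

Request:
arm_command(
  commands=[
    {"translation": [0, 0, 15], "roll": 0, "fingers": 0.0},
    {"translation": [0, 0, 45], "roll": 0, "fingers": 0.0},
    {"translation": [0, 0, 50], "roll": 0, "fingers": 0.0},
    {"translation": [0, 0, 50], "roll": 0, "fingers": 0.0},
    {"translation": [15, -55, 5], "roll": 0, "fingers": 0.0},
    {"translation": [15, -55, 5], "roll": 0, "fingers": 0.0},
    {"translation": [15, -55, 5], "roll": 0, "fingers": 0.0},
    {"translation": [15, -55, 5], "roll": 0, "fingers": 0.0},
  ],
)

```text
time: 10.6
tool_pos: [0.4768, 0.1186, 0.1685]
tool_rot: [-3.141, -0.066, -0.001]
wrist_force: [0.9, 0.3, -0.2]
grip_width: 0.0155
gripper_force: 30.0
```

Request:
arm_command(
  commands=[
    {"translation": [8, -37, 0], "roll": 9.9, "fingers": 0.0},
    {"translation": [8, -37, 0], "roll": 9.9, "fingers": 0.0},
    {"translation": [8, -37, 0], "roll": 9.9, "fingers": 0.0},
    {"translation": [8, -37, 0], "roll": 9.9, "fingers": 0.0},
    {"translation": [8, -37, 0], "roll": 9.9, "fingers": 0.0},
    {"translation": [8, -37, 0], "roll": 9.9, "fingers": 0.0},
    {"translation": [8, -37, 0], "roll": 9.9, "fingers": 0.0},
    {"translation": [7, -39, 0], "roll": 9.9, "fingers": 0.0},
  ],
)

```text
time: 11.6
tool_pos: [0.5398, -0.1788, 0.1682]
tool_rot: [2.372, 2.06, 0.0]
wrist_force: [0.0, 0.4, -1.1]
grip_width: 0.0158
gripper_force: 30.0
```

```bash
python3 - <<'E'
from h import *
s=get_state();print(s['tool_pos'],s['tool_rot'],s['grip_width'],s['gripper_force'],s['wrist_force'])
c=cap('wrist');save(c,'w6.png');np.savez('w6.npz',**{k:np.array(v) for k,v in c.items()})
P=cloud(c);q=P.reshape(-1,3);print(np.unique((q[(np.hypot(q[:,0]-s['tool_pos'][0],q[:,1]-s['tool_pos'][1])<.06)&(q[:,2]<.3)][:,2]*100).round(),return_counts=True))
E
```

```text
[ 0.53977165 -0.17876118  0.16824481] [2.37184587e+00 2.05980942e+00 3.18107272e-04] 0.015785052387294128 29.999509071931243 [ 0.02838095  0.44624421 -1.10586787]
(array([-0.,  1.,  2.,  3., 18., 19., 20., 21., 22., 23., 24., 25., 26.,
       27., 28., 29., 30.]), array([ 1603,  2179,   425,    61,    77,  3268,   523,  2558,   734,
         656,   787,   245,   896,  6563, 21007,  8260, 11864]))
```

View pics/w6.png

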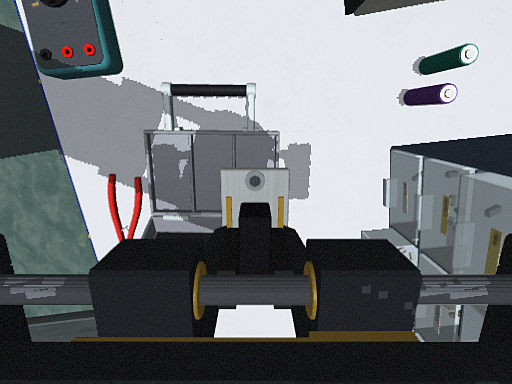

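The wrist view shows module A held, its plate end at (222–289,168). The cassette bar is at (209,90), the rim corners at (145,131) and (280,131), and the drawer cabinet is close on the right.

```bash
python3 - <<'E'
from h import *
c=dict(np.load('w6.npz'));t=dict(np.load('top0.npz'))
print(cass(c,(168,80,250,99)))
print('rim',onplane(c,[(145,131),(280,131)],.018)*1000)
print('floor/divider tops',onplane(c,[(192,135),(235,135)],.017)*1000)
P=cloud(c);print('plate z',P[172:180,228:240,2].mean())
print('plate end',onplane(c,[(221.5,168),(289,168)],.188)*1000)
P=cloud(t);q=P.reshape(-1,3);m=(q[:,2]>.05)&(q[:,2]<.45)&(q[:,1]>-.4)&(q[:,1]<-.02)&(q[:,0]>.6)
for z in(.05,.1,.15,.2,.25,.3):
    k=q[m&(abs(q[:,2]-z-.025)<.025)]; print(z,len(k),np.percentile(k[:,0],[1,5]) if len(k) else '')
E
```

```text
(850, ((504.1177673339844, -79.87266540527344), (13.78995132446289, 78.77930450439453), 81.85591888427734), array([504.44940014, -78.84108419]), np.float64(171.64935118769813))
rim [[ 426.93632097 -110.44809542   18.        ]
 [ 575.04951278 -131.50659896   18.        ]]
floor/divider tops [[ 477.46959171 -122.11715621   17.        ]
 [ 524.94949388 -128.86589099   17.        ]]
plate z 0.18793448544021815
plate end [[ 527.97279144 -135.62264984  188.        ]
 [ 564.13741478 -140.74752595  188.        ]]
0.05 881 [0.65403089 0.66151746]
0.1 896 [0.65649472 0.68392833]
0.15 1192 [0.67547703 0.68347995]
0.2 5354 [0.69641205 0.7038563 ]
0.25 0 
0.3 0
```

Request:
arm_command(
  commands=[
    {"translation": [-24, 3, 0], "roll": 0, "fingers": 0.0},
    {"translation": [-23, 4, 0], "roll": 0, "fingers": 0.0},
    {"translation": [0, 0, -25], "roll": 0, "fingers": 0.0},
    {"translation": [0, 0, -25], "roll": 0, "fingers": 0.0},
    {"translation": [0, 0, -25], "roll": 0, "fingers": 0.0},
    {"translation": [0, 0, -25], "roll": 0, "fingers": 0.0},
    {"translation": [0, 0, -20], "roll": 0, "fingers": 0.0},
    {"translation": [0, 0, -15], "roll": 0, "fingers": 0.0},
  ],
)

```text
time: 12.65
tool_pos: [0.4926, -0.1704, 0.0323]
tool_rot: [-2.378, -2.052, 0.0]
wrist_force: [1.1, -0.6, -0.5]
grip_width: 0.0159
gripper_force: 30.0
```

Request:
arm_command(
  commands=[
    {"translation": [0, 0, -12], "roll": 0, "fingers": 0.0},
    {"translation": [0, 0, -10], "roll": 0, "fingers": 0.0},
    {"translation": [0, 0, -8], "roll": 0, "fingers": 0.0},
    {"translation": [0, 0, -7], "roll": 0, "fingers": 0.0},
    {"translation": [0, 0, 0], "roll": 0, "fingers": 0.0},
    {"translation": [0, 0, 0], "roll": 0, "fingers": 0.0},
    {"translation": [0, 0, 0], "roll": 0, "fingers": 0.0},
    {"translation": [0, 0, 0], "roll": 0, "fingers": 0.0},
  ],
)

```text
time: 13.65
tool_pos: [0.4929, -0.1708, -0.0042]
tool_rot: [2.378, 2.053, 0.0]
wrist_force: [-0.7, 0.1, 0.3]
grip_width: 0.0156
gripper_force: 30.0
```

Request:
arm_command(
  commands=[
    {"translation": [0, 0, 0], "roll": 0, "fingers": 0.35},
    {"translation": [0, 0, 0], "roll": 0, "fingers": 0.35},
    {"translation": [0, 0, 0], "roll": 0, "fingers": 0.35},
    {"translation": [0, 0, 15], "roll": 0, "fingers": 0.35},
    {"translation": [0, 0, 35], "roll": 0, "fingers": 0.35},
    {"translation": [0, 0, 40], "roll": 0, "fingers": 0.35},
    {"translation": [0, 0, 45], "roll": 0, "fingers": 0.35},
    {"translation": [0, 0, 40], "roll": 0, "fingers": 0.35},
  ],
)

```text
time: 14.65
tool_pos: [0.4927, -0.1706, 0.1734]
tool_rot: [2.377, 2.052, 0.001]
wrist_force: [1.4, -0.0, 0.4]
grip_width: 0.031
gripper_force: 0.0
```

```bash
python3 - <<'E'
from h import *
c=cap('wrist');save(c,'w7.png');np.savez('w7.npz',**{k:np.array(v) for k,v in c.items()});P=cloud(c)
q=P.reshape(-1,3);m=(abs(q[:,0]-.493)<.03)&(abs(q[:,1]+.17)<.06)&(q[:,2]<.06);k=q[m&(q[:,2]>.03)];print('blk',len(k),k.mean(0) if len(k) else '', np.percentile(k,[2,98],0) if len(k) else '')
E
```

```text
blk 553 [ 0.49305774 -0.16956271  0.0385998 ] [[ 0.48405628 -0.19114517  0.03357503]
 [ 0.50179551 -0.14910559  0.04021979]]
```

Request:
arm_command(
  commands=[
    {"translation": [-7, 56, 0], "roll": -9.9, "fingers": 0.5},
    {"translation": [-7, 56, 0], "roll": -9.9, "fingers": 0.5},
    {"translation": [-7, 56, 0], "roll": -9.9, "fingers": 0.5},
    {"translation": [-7, 56, 0], "roll": -9.9, "fingers": 0.5},
    {"translation": [-7, 56, 0], "roll": -9.9, "fingers": 0.5},
    {"translation": [-7, 56, 0], "roll": -9.9, "fingers": 0.5},
    {"translation": [-7, 56, 0], "roll": -9.9, "fingers": 0.5},
    {"translation": [-8, 55, 0], "roll": -9.9, "fingers": 0.5},
  ],
)

```text
time: 15.7
tool_pos: [0.4386, 0.2602, 0.1715]
tool_rot: [-3.138, -0.144, -0.002]
wrist_force: [0.3, -0.2, 0.2]
grip_width: 0.0441
gripper_force: 0.0
```

```bash
python3 - <<'E'
from h import *
s=get_state();print(s['tool_pos'],s['tool_rot'])
c=cap('wrist');save(c,'w8.png');np.savez('w8.npz',**{k:np.array(v) for k,v in c.items()});P=cloud(c);q=P.reshape(-1,3)
m=(abs(q[:,0]-.435)<.1)&(abs(q[:,1]-.277)<.06)&(q[:,2]<.045)
k=q[m&(q[:,2]>.028)];print('blk',len(k),np.percentile(k,[2,50,98],0).round(4))
k=q[m&(abs(q[:,2]-.008)<.0025)];print('plate',len(k),np.percentile(k,[2,50,98],0).round(4))
E
```

```text
[0.43857297 0.26024599 0.17145418] [-3.13805970e+00 -1.43782985e-01 -1.68627075e-03]
blk 666 [[0.4099 0.2178 0.0295]
 [0.4366 0.2386 0.0329]
 [0.5296 0.248  0.0429]]
plate 1388 [[0.3917 0.2218 0.0063]
 [0.4388 0.2426 0.008 ]
 [0.4867 0.2588 0.0103]]
```

View pics/w7.png

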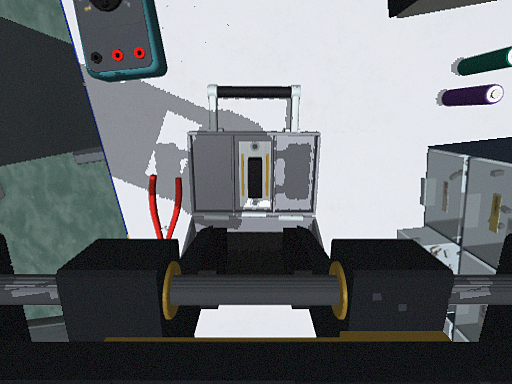

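Module A sits in bay 1, its block at (255,178). B has since been knocked to y≈0.24, so I'll measure it by mask.

```bash
cat >> h.py <<'E'
def hbox(c,lo,hi,xy,rad,zp):
    "points by height near xy -> rect from rays onto plane zp"
    P=cloud(c);m=(P[:,:,2]>lo)&(P[:,:,2]<hi)&(np.hypot(P[:,:,0]-xy[0],P[:,:,1]-xy[1])<rad)
    m=cv2.morphologyEx(m.astype(np.uint8),cv2.MORPH_OPEN,np.ones((3,3)))
    n,l,st,ce=cv2.connectedComponentsWithStats(m);k=1+np.argmax(st[1:,4]);v,u=np.where(l==k)
    q=onplane(c,np.c_[u,v],zp)[:,:2]*1000;r=cv2.minAreaRect(np.float32(q))
    return len(u),np.round(r[0],1),np.round(r[1],1),round(r[2],1),np.round([u.min(),u.max(),v.min(),v.max()])
E
python3 - <<'E'
from h import *
c=cap('wrist');s=get_state();print(s['tool_pos'],s['tool_rot'])
print('blk',hbox(c,.028,.038,(.435,.238),.05,.033))
print('plate',hbox(c,.004,.013,(.435,.238),.07,.008))
t=cap('top');np.savez('t9.npz',**{k:np.array(v) for k,v in t.items()})
print('top blk',hbox(t,.022,.042,(.435,.238),.05,.033));print('top all',hbox(t,.004,.042,(.435,.238),.07,.008))
print('ballast',hbox(t,.025,.05,(.58,.293),.08,.04))
E
```

```text
[0.43774889 0.26230099 0.17124779] [-3.13676459e+00 -1.52432750e-01 -1.15804690e-03]
blk (545, array([430.9, 240.5]), array([44.2, 16.1]), 1.5, array([268, 284, 167, 205]))
plate (1413, array([430.4, 240.4]), array([80.2, 37.9]), 1.4, array([258, 293, 148, 213]))Traceback (most recent call last):
  File "<stdin>", line 6, in <module>
  File "h.py", line 36, in hbox
    n,l,st,ce=cv2.connectedComponentsWithStats(m);k=1+np.argmax(st[1:,4]);v,u=np.where(l==k)
                                                      ~~~~~~~~~^^^^^^^^^^
    return _wrapfunc(a, 'argmax', axis=axis, out=out, **kwds)
    return bound(*args, **kwds)
ValueError: attempt to get argmax of an empty sequence
```

```bash
python3 - <<'E'
from h import *
for f in('w8.npz','top0.npz'):
    c=dict(np.load(f));P=cloud(c).reshape(-1,3)
    m=(P[:,2]>.015)&(P[:,2]<.1)&(P[:,0]>.4)&(P[:,0]<.65)&(P[:,1]<.25)&(P[:,1]>-.05)&~((P[:,2]<.038)&(P[:,1]>.21)&(P[:,0]<.465))
    k=P[m]
    for y in np.arange(0,.25,.03):
        j=k[(k[:,1]>=y)&(k[:,1]<y+.03)]
        if len(j)>5: print(f,round(y,2),np.percentile(j[:,0],[2,98]).round(3),np.percentile(j[:,2],98).round(3), 'z>60 minx',np.percentile(j[j[:,2]>.06][:,0],2).round(3) if (j[:,2]>.06).sum()>5 else None)
E
```

```text
w8.npz 0.0 [0.401 0.522] 0.057 z>60 minx None
w8.npz 0.03 [0.403 0.551] 0.064 z>60 minx 0.472
w8.npz 0.06 [0.403 0.545] 0.058 z>60 minx 0.473
w8.npz 0.09 [0.401 0.561] 0.089 z>60 minx 0.513
w8.npz 0.12 [0.478 0.562] 0.088 z>60 minx 0.478
w8.npz 0.15 [0.489 0.569] 0.088 z>60 minx 0.489
w8.npz 0.18 [0.485 0.57 ] 0.089 z>60 minx 0.486
w8.npz 0.21 [0.491 0.57 ] 0.063 z>60 minx 0.494
top0.npz 0.0 [0.401 0.649] 0.072 z>60 minx 0.637
top0.npz 0.03 [0.401 0.648] 0.066 z>60 minx 0.474
top0.npz 0.06 [0.4  0.65] 0.084 z>60 minx 0.509
top0.npz 0.09 [0.403 0.561] 0.089 z>60 minx 0.489
top0.npz 0.12 [0.473 0.643] 0.09 z>60 minx 0.475
top0.npz 0.15 [0.483 0.649] 0.09 z>60 minx 0.485
top0.npz 0.18 [0.484 0.57 ] 0.091 z>60 minx 0.484
top0.npz 0.21 [0.489 0.568] 0.064 z>60 minx 0.495
```

Request:
arm_command(
  commands=[
    {"translation": [-5, -11, 0], "roll": -2, "fingers": 0.5},
    {"translation": [-5, -11, 0], "roll": -2, "fingers": 0.5},
    {"translation": [0, 0, -25], "roll": 0, "fingers": 0.5},
    {"translation": [0, 0, -25], "roll": 0, "fingers": 0.5},
    {"translation": [0, 0, -25], "roll": 0, "fingers": 0.5},
    {"translation": [0, 0, -25], "roll": 0, "fingers": 0.5},
    {"translation": [0, 0, -20], "roll": 0, "fingers": 0.5},
    {"translation": [0, 0, 0], "roll": 0, "fingers": 0.5},
  ],
)

```text
time: 16.85
tool_pos: [0.4285, 0.235, 0.05]
tool_rot: [3.141, 0.039, -0.004]
wrist_force: [0.6, -0.1, -0.6]
grip_width: 0.0441
gripper_force: 0.0
```

Request:
arm_command(
  commands=[
    {"translation": [0, 0, -20], "roll": 0, "fingers": 0.5},
    {"translation": [0, 0, -20], "roll": 0, "fingers": 0.5},
    {"translation": [0, 0, -12], "roll": 0, "fingers": 0.5},
    {"translation": [0, 0, -9], "roll": 0, "fingers": 0.5},
    {"translation": [0, 0, 0], "roll": 0, "fingers": 0.0},
    {"translation": [0, 0, 0], "roll": 0, "fingers": 0.0},
    {"translation": [0, 0, 0], "roll": 0, "fingers": 0.0},
    {"translation": [0, 0, 0], "roll": 0, "fingers": 0.0},
  ],
)

```text
time: 17.85
tool_pos: [0.4294, 0.2367, -0.01]
tool_rot: [-3.141, -0.043, -0.002]
wrist_force: [0.3, 0.7, 4.8]
grip_width: 0.0156
gripper_force: 30.0
```

Request:
arm_command(
  commands=[
    {"translation": [0, 0, 0], "roll": 0, "fingers": 0.0},
    {"translation": [0, 0, 15], "roll": 0, "fingers": 0.0},
    {"translation": [0, 0, 40], "roll": 0, "fingers": 0.0},
    {"translation": [0, 0, 45], "roll": 0, "fingers": 0.0},
    {"translation": [0, 0, 45], "roll": 0, "fingers": 0.0},
    {"translation": [0, 0, 35], "roll": 0, "fingers": 0.0},
    {"translation": [0, 0, 0], "roll": 0, "fingers": 0.0},
    {"translation": [0, 0, 0], "roll": 0, "fingers": 0.0},
  ],
)

```text
time: 18.85
tool_pos: [0.4284, 0.2363, 0.1683]
tool_rot: [3.141, 0.043, -0.003]
wrist_force: [-0.9, -0.9, -1.2]
grip_width: 0.0156
gripper_force: 30.0
```

Request:
arm_command(
  commands=[
    {"translation": [1.5, -40, 0], "roll": 8, "fingers": 0.0},
    {"translation": [1.5, -40, 0], "roll": 8, "fingers": 0.0},
    {"translation": [1.5, -40, 0], "roll": 8, "fingers": 0.0},
    {"translation": [1.5, -40, 0], "roll": 8, "fingers": 0.0},
    {"translation": [1.5, -40, 0], "roll": 8, "fingers": 0.0},
    {"translation": [1.5, -40, 0], "roll": 8, "fingers": 0.0},
    {"translation": [1.5, -40, 0], "roll": 8, "fingers": 0.0},
    {"translation": [1.5, -40, 0], "roll": 8, "fingers": 0.0},
  ],
)

```text
time: 19.85
tool_pos: [0.4403, -0.0845, 0.168]
tool_rot: [-2.635, -1.705, 0.003]
wrist_force: [-1.4, -0.2, -0.2]
grip_width: 0.0161
gripper_force: 30.0
```

Request:
arm_command(
  commands=[
    {"translation": [2, -41, 0], "roll": 8, "fingers": 0.0},
    {"translation": [2, -41, 0], "roll": 8, "fingers": 0.0},
    {"translation": [0, 0, -20], "roll": 0, "fingers": 0.0},
    {"translation": [0, 0, -20], "roll": 0, "fingers": 0.0},
    {"translation": [0, 0, -20], "roll": 0, "fingers": 0.0},
    {"translation": [0, 0, 0], "roll": 0, "fingers": 0.0},
    {"translation": [0, 0, 0], "roll": 0, "fingers": 0.0},
    {"translation": [0, 0, 0], "roll": 0, "fingers": 0.0},
  ],
)

```text
time: 20.85
tool_pos: [0.4453, -0.1655, 0.1101]
tool_rot: [2.378, 2.052, 0.0]
wrist_force: [0.2, -0.2, -0.6]
grip_width: 0.0158
gripper_force: 30.0
```

```bash
python3 - <<'E'
from h import *
s=get_state();tp=s['tool_pos'];print(tp,s['tool_rot'],s['grip_width'])
c=cap('wrist');np.savez('w10.npz',**{k:np.array(v) for k,v in c.items()});P=cloud(c)
z=tp[2]+.0117+.008
print('plate',hbox(c,z-.004,z+.004,tp[:2],.06,z))
print('blkA',hbox(c,.032,.045,(.493,-.17),.04,.039))
save(c,'w10.png')
E
```

```text
[ 0.44529803 -0.16554866  0.11005038] [2.37805044e+00 2.05156461e+00 2.86185600e-04] 0.015804259423090977
plate (3244, array([ 449. , -141.6]), array([34.8, 37.2]), 81.5, array([221, 288, 167, 227]))
blkA (904, array([ 492.3, -169.9]), array([44. , 16.7]), 81.7, array([298, 318, 168, 216]))
```

View pics/w10.png

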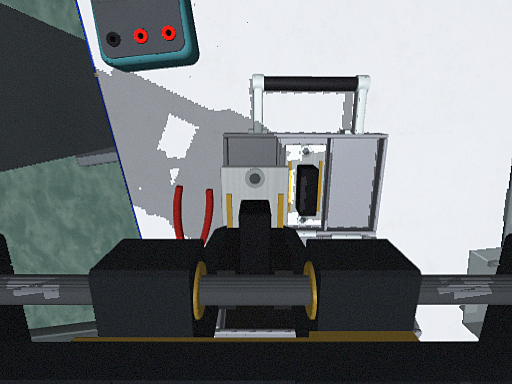

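The held module lines up over bay 0. Bay 1 holds A, with its block at (308,190). Lowering now.

Request:
arm_command(
  commands=[
    {"translation": [-1, 0, -20], "roll": 0, "fingers": 0.0},
    {"translation": [0, 0, -20], "roll": 0, "fingers": 0.0},
    {"translation": [0, 0, -20], "roll": 0, "fingers": 0.0},
    {"translation": [0, 0, -20], "roll": 0, "fingers": 0.0},
    {"translation": [0, 0, -12], "roll": 0, "fingers": 0.0},
    {"translation": [0, 0, -10], "roll": 0, "fingers": 0.0},
    {"translation": [0, 0, -10], "roll": 0, "fingers": 0.0},
    {"translation": [0, 0, 0], "roll": 0, "fingers": 0.0},
  ],
)

```text
time: 21.9
tool_pos: [0.4439, -0.1654, -0.0028]
tool_rot: [-2.378, -2.051, 0.0]
wrist_force: [0.1, 0.3, -0.3]
grip_width: 0.0159
gripper_force: 30.0
```

Request:
arm_command(
  commands=[
    {"translation": [0, 0, 0], "roll": 0, "fingers": 0.35},
    {"translation": [0, 0, 0], "roll": 0, "fingers": 0.35},
    {"translation": [0, 0, 0], "roll": 0, "fingers": 0.35},
    {"translation": [0, 0, 15], "roll": 0, "fingers": 0.35},
    {"translation": [0, 0, 35], "roll": 0, "fingers": 0.35},
    {"translation": [0, 0, 40], "roll": 0, "fingers": 0.35},
    {"translation": [0, 0, 45], "roll": 0, "fingers": 0.35},
    {"translation": [0, 0, 40], "roll": 0, "fingers": 0.35},
  ],
)

```text
time: 22.9
tool_pos: [0.444, -0.1653, 0.1744]
tool_rot: [2.378, 2.051, 0.0]
wrist_force: [-0.2, 0.1, -0.3]
grip_width: 0.0312
gripper_force: 0.0
```

```bash
python3 - <<'E'
from h import *
s=get_state();tp=s['tool_pos'];print(tp,s['tool_rot'],s['grip_width'])
c=cap('wrist');np.savez('w11.npz',**{k:np.array(v) for k,v in c.items()});P=cloud(c)
print('blkA',hbox(c,.032,.045,(.493,-.17),.03,.039),'blkB',hbox(c,.032,.045,(.445,-.164),.03,.039))
print('plA',hbox(c,.0105,.0165,(.493,-.17),.046,.014),'plB',hbox(c,.0105,.0165,(.445,-.164),.046,.014))
print(P[(P[:,:,2]>.032)&(P[:,:,2]<.046)&(abs(P[:,:,0]-.445)<.02)&(abs(P[:,:,1]+.165)<.04)][:,2].std())
q=P.reshape(-1,3);L=q[(q[:,2]>.06)&(q[:,2]<.13)&(q[:,1]<-.2)&(q[:,1]>-.35)&(q[:,0]>.38)&(q[:,0]<.58)];print('lid',np.percentile(L,[1,50,99],0).round(3))
d=np.array([-.143,-.990]);xc=L[:,:2]@d-.0985
for z in(.07,.08,.09,.1,.105,.11):
    j=abs(L[:,2]-z)<.004; print(z,np.percentile(xc[j],[2,50,98]).round(3),j.sum())
t=dict(np.load('top0.npz'));q=cloud(t).reshape(-1,3);L=q[(q[:,2]>.05)&(q[:,2]<.13)&(q[:,1]<-.18)&(q[:,1]>-.35)&(q[:,0]>.39)&(q[:,0]<.56)];xc=L[:,:2]@d-.0985
for z in(.06,.07,.08,.09,.1,.105,.11):
    j=abs(L[:,2]-z)<.004; print('top',z,np.percentile(xc[j],[2,50,98]).round(3),j.sum())
E
```

```text
[ 0.44396381 -0.16534564  0.1744113 ] [2.37820952e+00 2.05141099e+00 3.65407463e-04] 0.031223290674723327
blkA (584, array([ 492.4, -170.1]), array([42.8, 16.6]), 81.6, array([291, 306, 158, 196])) blkB (543, array([ 444.3, -164. ]), array([42.9, 14.6]), 81.5, array([248, 261, 159, 197]))
plA (1018, array([ 492.6, -170.8]), array([78.5, 38. ]), 81.5, array([279, 313, 140, 205])) plB (1446, array([ 444.2, -164.3]), array([79.8, 37.8]), 81.5, array([239, 270, 140, 206]))
0.0008011153275577167
lid [[ 0.405 -0.262  0.06 ]
 [ 0.427 -0.255  0.07 ]
 [ 0.461 -0.226  0.1  ]]
0.07 [0.069 0.093 0.095] 363
0.08 [0.072 0.094 0.096] 83
0.09 [0.075 0.077 0.085] 35
0.1 [0.078 0.079 0.081] 22
0.105 [0.08 0.08 0.08] 2Traceback (most recent call last):
  File "<stdin>", line 10, in <module>
    return _quantile_unchecked(
        a, q, axis, out, overwrite_input, method, keepdims, weights)
    return _ureduce(a,
                    func=_quantile_ureduce_func,
    ...<5 lines>...
                    overwrite_input=overwrite_input,
                    method=method)
    r = func(a, **kwargs)
    result = _quantile(arr,
                       quantiles=q,
    ...<2 lines>...
                       out=out,
                       weights=wgt)
    slices_having_nans = np.isnan(arr[-1, ...])
                                  ~~~^^^^^^^^^
IndexError: index -1 is out of bounds for axis 0 with size 0
```

Both modules lie flat in bays 1 and 0, with block tops at 39 mm as expected. The lid leans at about 1.88 rad. Going behind it to push it shut.

Request:
arm_command(
  commands=[
    {"translation": [7, -36, 0], "roll": 0, "fingers": 0},
    {"translation": [7, -36, 0], "roll": 0, "fingers": 0},
    {"translation": [7, -36, 0], "roll": 0, "fingers": 0},
    {"translation": [7, -36, 0], "roll": 0, "fingers": 0},
    {"translation": [0, 0, -26], "roll": 0, "fingers": 0},
    {"translation": [0, 0, -26], "roll": 0, "fingers": 0},
    {"translation": [0, 0, -26], "roll": 0, "fingers": 0},
    {"translation": [0, 0, -26], "roll": 0, "fingers": 0},
  ],
)

```text
time: 23.95
tool_pos: [0.472, -0.3094, 0.0676]
tool_rot: [-2.379, -2.052, 0.0]
wrist_force: [0.8, -0.9, -0.2]
grip_width: 0.0005
gripper_force: 0.0
```

Request:
arm_command(
  commands=[
    {"translation": [1.2, 8.4, 0], "roll": 0, "fingers": 0},
    {"translation": [1.2, 8.4, 0], "roll": 0, "fingers": 0},
    {"translation": [1.2, 8.4, 0], "roll": 0, "fingers": 0},
    {"translation": [1.2, 8.4, 0], "roll": 0, "fingers": 0},
    {"translation": [1.2, 8.4, 0], "roll": 0, "fingers": 0},
    {"translation": [1.2, 8.4, 0], "roll": 0, "fingers": 0},
    {"translation": [1.2, 8.4, 0], "roll": 0, "fingers": 0},
    {"translation": [1.2, 8.4, 0], "roll": 0, "fingers": 0},
  ],
)

```text
time: 24.95
tool_pos: [0.4831, -0.2435, 0.0709]
tool_rot: [2.374, 2.048, 0.0]
wrist_force: [0.0, -4.9, 5.3]
grip_width: 0.0005
gripper_force: 2.9
```

```bash
python3 - <<'E'
from h import *
s=get_state();tp=s['tool_pos'];print(tp,s['wrist_force'])
for n in('wrist','top'):
  c=cap(n)
  P=cloud(c);q=P.reshape(-1,3);d=np.array([-.147,-.989]);o=np.array([.493,-.1705]);y=np.array([.989,-.147])
  xc=(q[:,:2]-o)@d;yc=(q[:,:2]-o)@y
  try: print(n,'bar',hbox(c,.018,.036,(.506,-.079),.045,.028))
  except Exception as e: print(e)
  m=(abs(yc)<.07)&(abs(yc)>.03)&(xc>-.06)&(xc<.15)&(q[:,2]<.14)
  for z in(.05,.07,.09,.11,.12):
    j=m&(abs(q[:,2]-z)<.005)
    if j.sum()>5: print(z,np.percentile(xc[j],[2,50,98]).round(3),j.sum())
E
```

```text
[ 0.48306539 -0.24346183  0.07094383] [ 0.00703905 -4.87835741  5.32575845]
attempt to get argmax of an empty sequence
0.11 [0.029 0.03  0.033] 207
0.12 [0.03  0.042 0.055] 9810
top bar (59, array([516.6, -80.5]), array([11.5, 33.5]), 81.2, array([323, 328, 200, 212]))
0.11 [0.027 0.032 0.059] 41
0.12 [0.028 0.04  0.053] 173
```

Request:
arm_command(
  commands=[
    {"translation": [1.2, 8.4, 0], "roll": 0, "fingers": 0},
    {"translation": [1.2, 8.4, 0], "roll": 0, "fingers": 0},
    {"translation": [1.2, 8.4, 0], "roll": 0, "fingers": 0},
    {"translation": [1.2, 8.4, 0], "roll": 0, "fingers": 0},
    {"translation": [1.2, 8.4, 0], "roll": 0, "fingers": 0},
    {"translation": [1.2, 8.4, 0], "roll": 0, "fingers": 0},
    {"translation": [1.2, 8.4, 0], "roll": 0, "fingers": 0},
    {"translation": [1.2, 8.4, 0], "roll": 0, "fingers": 0},
  ],
)

```text
time: 26.05
tool_pos: [0.491, -0.1743, 0.0684]
tool_rot: [-2.378, -2.052, 0.001]
wrist_force: [-1.2, -3.0, 0.4]
grip_width: 0.0006
gripper_force: 1.2
```

Request:
arm_command(
  commands=[
    {"translation": [0.3, 2, -4], "roll": 0, "fingers": 0},
    {"translation": [0.3, 2, -4], "roll": 0, "fingers": 0},
    {"translation": [0.3, 2, -4], "roll": 0, "fingers": 0},
    {"translation": [0.3, 2, -4], "roll": 0, "fingers": 0},
    {"translation": [0.3, 2, -4], "roll": 0, "fingers": 0},
    {"translation": [0.3, 2, -4], "roll": 0, "fingers": 0},
    {"translation": [0.3, 2, -4], "roll": 0, "fingers": 0},
    {"translation": [0.3, 2, -4], "roll": 0, "fingers": 0},
  ],
)

```text
time: 27.05
tool_pos: [0.4937, -0.1586, 0.0363]
tool_rot: [-2.379, -2.052, -0.0]
wrist_force: [0.6, 2.8, 5.2]
grip_width: 0.0001
gripper_force: 2.1
```

Request:
arm_command(
  commands=[
    {"translation": [0, 0, -3], "roll": 0, "fingers": 0},
    {"translation": [0, 0, -3], "roll": 0, "fingers": 0},
    {"translation": [0, 0, -2], "roll": 0, "fingers": 0},
    {"translation": [0, 0, -1], "roll": 0, "fingers": 0},
    {"translation": [0, 0, 0], "roll": 0, "fingers": 0},
    {"translation": [0, 0, 0], "roll": 0, "fingers": 0},
    {"translation": [0, 0, 0], "roll": 0, "fingers": 0},
    {"translation": [0, 0, 0], "roll": 0, "fingers": 0},
  ],
)

```text
time: 28.05
tool_pos: [0.4936, -0.1592, 0.0275]
tool_rot: [-2.379, -2.052, 0.0]
wrist_force: [-0.4, 0.1, 1.0]
grip_width: 0.0004
gripper_force: 0.5
```

```bash
cat > lid.py <<'E'
from h import *
s=get_state();print(s['tool_pos'],s['wrist_force'])
c=cap('wrist');np.savez('wl.npz',**{k:np.array(v) for k,v in c.items()});P=cloud(c);q=P.reshape(-1,3)
d=np.array([-.147,-.989]);o=np.array([.493,-.1705]);y=np.array([.989,-.147]);xc=(q[:,:2]-o)@d;yc=(q[:,:2]-o)@y
for x in(-.045,-.04,-.03,-.02,-.01,0,.01,.02,.03,.04):
    j=(abs(xc-x)<.003)&(abs(yc)<.07)&(q[:,2]>.03)&(q[:,2]<.08)
    if j.sum()>5: print(x,np.percentile(q[j][:,2],[5,50,95]).round(4),j.sum())
print('bar',hbox(c,.018,.036,(.506,-.079),.045,.028))
E
python3 lid.py
```

```text
[ 0.49360117 -0.15918379  0.02747279] [-0.37010127  0.09497442  1.01901966]
-0.045 [0.0482 0.0518 0.0528] 3055
-0.04 [0.0505 0.0515 0.0524] 2757
-0.03 [0.05   0.0516 0.0542] 2931
-0.02 [0.0495 0.0533 0.0765] 3291
-0.01 [0.0483 0.0492 0.0728] 272
0.04 [0.0444 0.0453 0.0462] 234
bar (3946, array([505. , -85.5]), array([27. , 91.2]), 81.2, array([175, 335,  79, 129]))
```

Request:
arm_command(
  commands=[
    {"translation": [0, 0, -1.5], "roll": 0, "fingers": 0},
    {"translation": [0, 0, -1.5], "roll": 0, "fingers": 0},
    {"translation": [0, 0, -1], "roll": 0, "fingers": 0},
    {"translation": [0, 0, -0.5], "roll": 0, "fingers": 0},
    {"translation": [0, 0, -0.5], "roll": 0, "fingers": 0},
    {"translation": [0, 0, 0], "roll": 0, "fingers": 0},
    {"translation": [0, 0, 0], "roll": 0, "fingers": 0},
    {"translation": [0, 0, 0], "roll": 0, "fingers": 0},
  ],
)

```text
time: 29.1
tool_pos: [0.4937, -0.1591, 0.0226]
tool_rot: [2.379, 2.052, 0.0]
wrist_force: [1.1, 3.0, 3.8]
grip_width: 0.0009
gripper_force: 2.0
```

```bash
python3 lid.py
```

```text
[ 0.49373182 -0.15908317  0.02255808] [1.1096415  2.97924982 3.84867265]
-0.045 [0.0443 0.0452 0.0462] 2782
-0.04 [0.0442 0.0452 0.0462] 2714
-0.03 [0.0445 0.0477 0.049 ] 2955
-0.02 [0.0447 0.0485 0.076 ] 3565
-0.01 [0.044  0.045  0.0677] 264
0 [0.0443 0.0446 0.0455] 6
0.04 [0.0437 0.0446 0.0455] 307
bar (4217, array([505.2, -85.6]), array([27.2, 91.5]), 81.1, array([173, 338,  78, 130]))
```

Request:
arm_command(
  commands=[
    {"translation": [0, 0, -1], "roll": 0, "fingers": 0},
    {"translation": [0, 0, -0.5], "roll": 0, "fingers": 0},
    {"translation": [0, 0, 0], "roll": 0, "fingers": 0},
    {"translation": [0, 0, 30], "roll": 0, "fingers": 0},
    {"translation": [0, 0, 40], "roll": 0, "fingers": 0},
    {"translation": [0, 0, 40], "roll": 0, "fingers": 0},
    {"translation": [0, 0, 40], "roll": 0, "fingers": 0},
    {"translation": [0, 0, 40], "roll": 0, "fingers": 0},
  ],
)

```text
time: 30.15
tool_pos: [0.4933, -0.1595, 0.212]
tool_rot: [2.379, 2.051, -0.002]
wrist_force: [1.1, 0.2, -0.3]
grip_width: 0.0005
gripper_force: 0.0
```

Request:
arm_command(
  commands=[
    {"translation": [0, 0, 0], "roll": -9, "fingers": 0.35},
    {"translation": [0, 0, 0], "roll": -9, "fingers": 0.35},
    {"translation": [0, 0, 0], "roll": -9, "fingers": 0.35},
    {"translation": [0, 0, 0], "roll": -9, "fingers": 0.35},
    {"translation": [0, 10, 0], "roll": -9, "fingers": 0.35},
    {"translation": [0, 10, 0], "roll": -9, "fingers": 0.35},
    {"translation": [0, 10, 0], "roll": -9, "fingers": 0.35},
    {"translation": [-10, 10, 0], "roll": -9, "fingers": 0.35},
  ],
)

```text
time: 31.15
tool_pos: [0.4836, -0.1193, 0.2105]
tool_rot: [3.131, 0.253, -0.002]
wrist_force: [0.3, -0.6, 0.1]
grip_width: 0.0308
gripper_force: 0.0
```

Request:
arm_command(
  commands=[
    {"translation": [-10, 10, 0], "roll": -9, "fingers": 0.35},
    {"translation": [-10, 10, 0], "roll": -9, "fingers": 0.35},
    {"translation": [-10, 10, 0], "roll": 0, "fingers": 0.35},
    {"translation": [0, 0, 0], "roll": 0, "fingers": 0.35},
    {"translation": [0, 0, 0], "roll": 0, "fingers": 0.35},
    {"translation": [0, 0, 0], "roll": 0, "fingers": 0.35},
    {"translation": [0, 0, 0], "roll": 0, "fingers": 0.35},
    {"translation": [0, 0, 0], "roll": 0, "fingers": 0.35},
  ],
)

```text
time: 32.15
tool_pos: [0.4538, -0.0892, 0.211]
tool_rot: [-3.133, 0.231, 0.0]
wrist_force: [-0.5, 0.8, 0.5]
grip_width: 0.031
gripper_force: 0.0
```

```bash
python3 - <<'E'
from h import *
s=get_state();tp=s['tool_pos'];rv=s['tool_rot'];print(tp,rv,np.degrees(2*np.arctan2(rv[1],rv[0])),s['joint_pos'].round(2))
c=cap('wrist');np.savez('w12.npz',**{k:np.array(v) for k,v in c.items()});save(c,'w12.png')
for n,c in(('w',c),('t',cap('top'))):
  try:
    print(n,'lidtop',hbox(c,.036,.058,(.493,-.17),.12,.046))
    print(n,'lidpts',np.percentile((lambda P:P[(abs(P[:,:,0]-.493)<.06)&(abs(P[:,:,1]+.17)<.04)][:,2])(cloud(c)),[2,25,50,75,98]).round(4))
    P=cloud(c);m=(P[:,:,2]>.015)&(P[:,:,2]<.036)&(np.hypot(P[:,:,0]-.505,P[:,:,1]+.079)<.05)&(cv2.cvtColor(c['image'],cv2.COLOR_RGB2GRAY)<70)
    k=P[m];r=cv2.minAreaRect(np.float32(k[:,:2]*1000));print(n,'bar',m.sum(),r,np.percentile(k[:,2],[5,50,95]))
  except Exception as e: print(n,e)
E
```

```text
[ 0.4537504  -0.08915761  0.21100832] [-3.13307845e+00  2.30972301e-01  1.72976261e-04] 351.5675000186864 [-0.45  0.23  1.53 -0.    1.39  1.27]
w lidtop (11472, array([ 491.2, -168.7]), array([100.1, 151.3]), 80.8, array([273, 368,  62, 196]))
w lidpts [0.0441 0.0476 0.3077 0.3246 0.342 ]
w bar 646 ((501.7431335449219, -96.86579895019531), (46.944244384765625, 78.83821868896484), 80.60142517089844) [0.02559767 0.02877882 0.03081399]
t lidtop (384, array([ 432.6, -160.5]), array([100.3,  32.1]), 73.1, array([339, 376, 229, 247]))
t lidpts [0.0426 0.049  0.5184 0.528  0.5333]
t bar 57 ((501.9732666015625, -78.71217346191406), (11.987125396728516, 80.19083404541016), 79.94429016113281) [0.02569421 0.02883016 0.03230745]
```

Request:
arm_command(
  commands=[
    {"translation": [17, 4, 0], "roll": -0.8, "fingers": 0.35},
    {"translation": [17, 4, 0], "roll": 0, "fingers": 0.35},
    {"translation": [17, 3, 0], "roll": 0, "fingers": 0.35},
    {"translation": [0, 0, -40], "roll": 0, "fingers": 0.35},
    {"translation": [0, 0, -40], "roll": 0, "fingers": 0.35},
    {"translation": [0, 0, -40], "roll": 0, "fingers": 0.35},
    {"translation": [0, 0, -30], "roll": 0, "fingers": 0.35},
    {"translation": [0, 0, 0], "roll": 0, "fingers": 0.35},
  ],
)

```text
time: 33.25
tool_pos: [0.5038, -0.0777, 0.0597]
tool_rot: [-3.13, 0.253, 0.006]
wrist_force: [0.7, -0.0, 0.0]
grip_width: 0.0307
gripper_force: 0.0
```

```bash
python3 - <<'E'
from h import *
s=get_state();tp=s['tool_pos'];rv=s['tool_rot'];print(tp,np.degrees(2*np.arctan2(rv[1],rv[0]))-360)
c=cap('wrist');P=cloud(c);g=cv2.cvtColor(c['image'],cv2.COLOR_RGB2GRAY)
m=(P[:,:,2]>.022)&(P[:,:,2]<.034)&(abs(P[:,:,0]-.505)<.05)&(abs(P[:,:,1]+.079)<.02)
k=P[m];r=cv2.minAreaRect(np.float32(k[:,:2]*1000));print('bar',m.sum(),r)
for x in np.arange(.47,.55,.01):
    j=k[abs(k[:,0]-x)<.004]
    if len(j): print(round(x,2),np.percentile(j[:,1],[5,50,95]).round(4),len(j))
E
```

```text
[ 0.50378693 -0.07771468  0.05966834] -9.23990705367919
bar 2373 ((505.27313232421875, -85.40970611572266), (27.944202423095703, 97.19834899902344), 81.25991821289062)
0.47 [-0.078  -0.0725 -0.0665] 165
0.48 [-0.0802 -0.0745 -0.0688] 157
0.49 [-0.0817 -0.0761 -0.0705] 158
0.5 [-0.0832 -0.0777 -0.0723] 161
0.51 [-0.0848 -0.0794 -0.0739] 162
0.52 [-0.0863 -0.081  -0.0756] 170
0.53 [-0.0879 -0.0827 -0.0774] 172
0.54 [-0.0899 -0.0844 -0.079 ] 178
0.55 [-0.0976 -0.088  -0.0794] 310
```

Request:
arm_command(
  commands=[
    {"translation": [0, -1, -20], "roll": 0, "fingers": 0.35},
    {"translation": [0, 0, -20], "roll": 0, "fingers": 0.35},
    {"translation": [0, 0, -20], "roll": 0, "fingers": 0.35},
    {"translation": [0, 0, -10], "roll": 0, "fingers": 0.35},
    {"translation": [0, 0, -5], "roll": 0, "fingers": 0.35},
    {"translation": [0, 0, 0], "roll": 0, "fingers": 0.0},
    {"translation": [0, 0, 0], "roll": 0, "fingers": 0.0},
    {"translation": [0, 0, 0], "roll": 0, "fingers": 0.0},
  ],
  force=60,
)

```text
time: 34.3
tool_pos: [0.505, -0.0791, -0.0134]
tool_rot: [3.131, -0.253, 0.002]
wrist_force: [-0.3, 0.8, 2.8]
grip_width: 0.0106
gripper_force: 60.0
```

Request:
arm_command(
  commands=[
    {"translation": [-0.3, -2, 14], "roll": 0, "fingers": 0},
    {"translation": [-0.6, -4, 12], "roll": 0, "fingers": 0},
    {"translation": [-0.8, -5, 11], "roll": 0, "fingers": 0},
    {"translation": [-1, -6, 11], "roll": 0, "fingers": 0},
    {"translation": [-1.8, -11, 16], "roll": 0, "fingers": 0},
    {"translation": [-1.9, -12, 14], "roll": 0, "fingers": 0},
    {"translation": [-2.4, -15, 12], "roll": 0, "fingers": 0},
    {"translation": [-2.4, -15, 11], "roll": 0, "fingers": 0},
  ],
)

```text
time: 35.3
tool_pos: [0.4933, -0.1499, 0.0883]
tool_rot: [3.131, -0.253, 0.001]
wrist_force: [-0.2, -2.5, -4.0]
grip_width: 0.0103
gripper_force: 60.0
```

Request:
arm_command(
  commands=[
    {"translation": [-1.9, -12, 6], "roll": 0, "fingers": 0},
    {"translation": [-1.9, -12, 5], "roll": 0, "fingers": 0},
    {"translation": [-1.8, -11, 3], "roll": 0, "fingers": 0},
    {"translation": [-2, -13, 4], "roll": 0, "fingers": 0},
    {"translation": [-2, -12, 4], "roll": 0, "fingers": 0},
    {"translation": [-2, -12, 3], "roll": 0, "fingers": 0},
    {"translation": [0, 0, 14], "roll": 0, "fingers": 0},
    {"translation": [0, 0, 14], "roll": 0, "fingers": 0},
  ],
)

```text
time: 36.3
tool_pos: [0.4819, -0.2211, 0.1411]
tool_rot: [3.131, -0.253, 0.0]
wrist_force: [-0.6, -1.1, -7.0]
grip_width: 0.0103
gripper_force: 60.0
```

```bash
python3 - <<'E'
from h import *
s=get_state();tp=s['tool_pos'];print(tp,s['wrist_force'],s['grip_width'],s['gripper_force'])
for n in('wrist','scene','top'):
    c=cap(n);P=cloud(c).reshape(-1,3);m=(abs(P[:,0]-tp[0])<.12)&(abs(P[:,1]-tp[1])<.2)&(P[:,2]<tp[2]+.03)&(P[:,2]>.004)
    k=P[m];print(n,len(k),np.percentile(k,[1,50,99],0).round(3).tolist())
    if n!='top': save(c,n+'13.png')
a=cv2.imread('pics/wrist13.png');b=cv2.imread('pics/scene13.png')
cv2.imwrite('pics/m13.png',np.hstack([cv2.resize(a,(400,300)),cv2.resize(b[100:250,250:450],(400,300))]))
E
```

```text
[ 0.48191936 -0.22109924  0.14107045] [-0.58582556 -1.07837247 -6.98981728] 0.010328445765850345 59.99863386154175
wrist 9322 [[0.367, -0.406, 0.006], [0.519, -0.248, 0.139], [0.556, -0.026, 0.169]]
scene 850 [[0.37, -0.284, 0.004], [0.491, -0.227, 0.097], [0.589, -0.024, 0.166]]
top 322 [[0.364, -0.417, 0.004], [0.413, -0.141, 0.007], [0.598, -0.024, 0.138]]
```

View pics/m13.png

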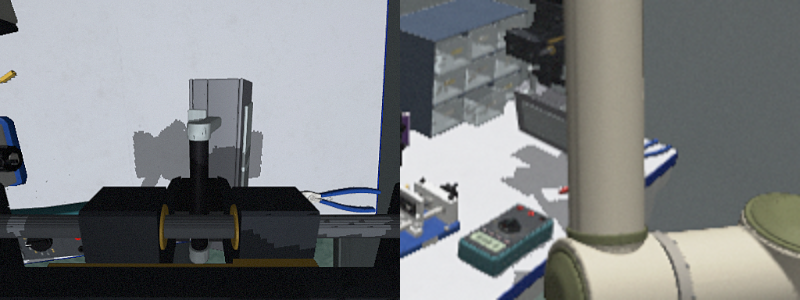

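Both panels show the closed cassette hanging from the bar, hinge side down. Moving back to the lay-down spot, then lowering to contact.

Request:
arm_command(
  commands=[
    {"translation": [2, 5, 0], "roll": 0, "fingers": 0},
    {"translation": [3, 9, 0], "roll": 0, "fingers": 0},
    {"translation": [4, 11, 0], "roll": 0, "fingers": 0},
    {"translation": [4, 12, 0], "roll": 0, "fingers": 0},
    {"translation": [4, 12, 0], "roll": 0, "fingers": 0},
    {"translation": [4, 10, 0], "roll": 0, "fingers": 0},
    {"translation": [3, 8, 0], "roll": 0, "fingers": 0},
    {"translation": [1, 4, 0], "roll": 0, "fingers": 0},
  ],
)

```text
time: 37.45
tool_pos: [0.5071, -0.1494, 0.14]
tool_rot: [-3.131, 0.252, 0.0]
wrist_force: [-0.4, 0.5, -7.1]
grip_width: 0.0104
gripper_force: 60.0
```

Request:
arm_command(
  commands=[
    {"translation": [0, 0, 0], "roll": 0, "fingers": 0},
    {"translation": [0, 0, 0], "roll": 0, "fingers": 0},
    {"translation": [0, 0, -6], "roll": 0, "fingers": 0},
    {"translation": [0, 0, -6], "roll": 0, "fingers": 0},
    {"translation": [0, 0, -6], "roll": 0, "fingers": 0},
    {"translation": [0, 0, -6], "roll": 0, "fingers": 0},
    {"translation": [0, 0, -4], "roll": 0, "fingers": 0},
    {"translation": [0, 0, -3], "roll": 0, "fingers": 0},
  ],
)

```text
time: 38.45
tool_pos: [0.5069, -0.1501, 0.1088]
tool_rot: [3.131, -0.253, -0.0]
wrist_force: [0.1, -0.9, -7.1]
grip_width: 0.0101
gripper_force: 60.0
```

Request:
arm_command(
  commands=[
    {"translation": [0, 0, -2], "roll": 0, "fingers": 0},
    {"translation": [0, 0, -1], "roll": 0, "fingers": 0},
    {"translation": [0, 0, -1], "roll": 0, "fingers": 0},
    {"translation": [0, 0, -1], "roll": 0, "fingers": 0},
    {"translation": [0, 0, 0], "roll": 0, "fingers": 0},
    {"translation": [0, 0, 0], "roll": 0, "fingers": 0},
    {"translation": [0, 0, 0], "roll": 0, "fingers": 0},
    {"translation": [0, 0, 0], "roll": 0, "fingers": 0},
  ],
)

```text
time: 39.45
tool_pos: [0.5072, -0.1505, 0.1053]
tool_rot: [3.13, -0.253, 0.003]
wrist_force: [-2.7, -1.0, 5.6]
grip_width: 0.0104
gripper_force: 60.0
```

Request:
arm_command(
  commands=[
    {"translation": [-1.1, -7, 3], "roll": 0, "fingers": 0},
    {"translation": [-1.6, -10, 1], "roll": 0, "fingers": 0},
    {"translation": [-1.9, -12, 0], "roll": 0, "fingers": 0},
    {"translation": [-1.9, -12, -2], "roll": 0, "fingers": 0},
    {"translation": [-2, -12, -3], "roll": 0, "fingers": 0},
    {"translation": [-2, -12, -4], "roll": 0, "fingers": 0},
    {"translation": [-1.9, -12, -5], "roll": 0, "fingers": 0},
    {"translation": [-1.8, -11, -6], "roll": 0, "fingers": 0},
  ],
)

```text
time: 40.45
tool_pos: [0.4955, -0.2446, 0.1009]
tool_rot: [3.114, -0.251, 0.024]
wrist_force: [-31.8, -2.9, 104.8]
grip_width: 0.01
gripper_force: 60.2
```

```bash
python3 - <<'E'
from h import *
s=get_state();tp=s['tool_pos'];print(tp,s['wrist_force'],s['grip_width'])
c=cap('wrist');P=cloud(c).reshape(-1,3);y=np.array([.987,-.16]);d=np.array([-.16,-.987])
b=tp[:2];yc=(P[:,:2]-b)@y;u=(P[:,:2]-b)@d
m=(yc>.055)&(yc<.076)&(P[:,2]>.003)&(P[:,2]<.2)&(abs(u)<.2)
for a in np.arange(-.2,.1,.02):
    j=m&(abs(u-a)<.004)
    if j.sum()>3: print(round(a,2),np.percentile(P[j,2],[5,50,95]).round(3),j.sum())
E
```

```text
[ 0.49547017 -0.24462696  0.10087443] [-31.7756712   -2.94179859 104.8409948 ] 0.010034120308982267
-0.04 [0.049 0.065 0.08 ] 73
-0.02 [0.101 0.103 0.104] 482
-0.0 [0.097 0.098 0.099] 459
```

Force is high at 105 N, so I'm relieving it at once.

Request:
arm_command(
  commands=[
    {"translation": [0, 0, 10], "roll": 0, "fingers": 0},
    {"translation": [0, 0, 5], "roll": 0, "fingers": 0},
    {"translation": [0, 0, 0], "roll": 0, "fingers": 0},
    {"translation": [0, 0, 0], "roll": 0, "fingers": 0},
    {"translation": [0, 0, 0], "roll": 0, "fingers": 0},
    {"translation": [0, 0, 0], "roll": 0, "fingers": 0},
    {"translation": [0, 0, 0], "roll": 0, "fingers": 0},
    {"translation": [0, 0, 0], "roll": 0, "fingers": 0},
  ],
)

```text
time: 41.5
tool_pos: [0.4926, -0.2379, 0.1028]
tool_rot: [-3.131, 0.253, 0.001]
wrist_force: [-0.7, 0.3, -6.7]
grip_width: 0.0101
gripper_force: 59.9
```

```bash
python3 - <<'E'
from h import *
s=get_state();tp=s['tool_pos'];print(tp,s['wrist_force'],s['grip_width'],s['tool_rot'])
c=cap('wrist');save(c,'w14.png');P=cloud(c).reshape(-1,3);y=np.array([.987,-.16]);d=np.array([-.16,-.987])
b=tp[:2];yc=(P[:,:2]-b)@y;u=(P[:,:2]-b)@d
m=(yc>.05)&(yc<.12)&(P[:,2]>.003)&(P[:,2]<.2)&(abs(u)<.25)
for a in np.arange(-.2,.2,.01):
    j=m&(abs(u-a)<.004)
    if j.sum()>3: print(round(a,2),np.percentile(P[j,2],[5,50,95]).round(3),j.sum())
t=cap('scene');cv2.imwrite('pics/m14.png',np.hstack([cv2.resize(c['image'],(400,300)),cv2.resize(t['image'][100:250,250:450],(400,300))])[:,:,::-1])
E
```

```text
[ 0.49258937 -0.23794285  0.1027788 ] [-0.69788637  0.31364848 -6.65379143] 0.010128961276881716 [-3.13106268e+00  2.52969275e-01  7.86633049e-04]
-0.01 [0.097 0.098 0.102] 425
0.0 [0.099 0.1   0.103] 607
0.01 [0.101 0.102 0.103] 610
0.02 [0.103 0.104 0.105] 621
0.03 [0.088 0.105 0.106] 307
0.04 [0.032 0.058 0.071] 43
0.05 [0.01  0.016 0.026] 7
```

View pics/m14.png

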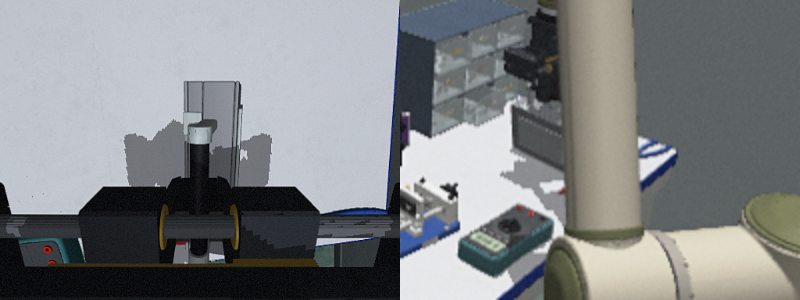

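The cassette slid along rather than tipping: I had raised the bar 3 mm and lost the bottom contact. I'll go back, press it lightly on the bench, and drag so friction tips it.

Request:
arm_command(
  commands=[
    {"translation": [0, 0, 10], "roll": 0, "fingers": 0},
    {"translation": [1, 6, 0], "roll": 0, "fingers": 0},
    {"translation": [2, 12, 0], "roll": 0, "fingers": 0},
    {"translation": [3, 15, 0], "roll": 0, "fingers": 0},
    {"translation": [3, 15, 0], "roll": 0, "fingers": 0},
    {"translation": [2, 14, 0], "roll": 0, "fingers": 0},
    {"translation": [2, 10, 0], "roll": 0, "fingers": 0},
    {"translation": [1, 5, 0], "roll": 0, "fingers": 0},
  ],
)

```text
time: 42.6
tool_pos: [0.5068, -0.1603, 0.1131]
tool_rot: [-3.131, 0.252, -0.0]
wrist_force: [-0.0, 0.6, -6.9]
grip_width: 0.0102
gripper_force: 59.9
```

Request:
arm_command(
  commands=[
    {"translation": [0, 0, 0], "roll": 0, "fingers": 0},
    {"translation": [0, 0, 0], "roll": 0, "fingers": 0},
    {"translation": [0, 0, 0], "roll": 0, "fingers": 0},
    {"translation": [0, 0, -5], "roll": 0, "fingers": 0},
    {"translation": [0, 0, -3], "roll": 0, "fingers": 0},
    {"translation": [0, 0, -1], "roll": 0, "fingers": 0},
    {"translation": [0, 0, -1], "roll": 0, "fingers": 0},
    {"translation": [0, 0, 0], "roll": 0, "fingers": 0},
  ],
)

```text
time: 43.6
tool_pos: [0.5067, -0.1611, 0.1033]
tool_rot: [3.131, -0.253, 0.0]
wrist_force: [-0.2, -0.4, -5.2]
grip_width: 0.0103
gripper_force: 59.9
```

Request:
arm_command(
  commands=[
    {"translation": [0, 0, -1], "roll": 0, "fingers": 0},
    {"translation": [0, 0, -0.5], "roll": 0, "fingers": 0},
    {"translation": [-0.6, -4, -0.2], "roll": 0, "fingers": 0},
    {"translation": [-0.6, -4, -0.2], "roll": 0, "fingers": 0},
    {"translation": [-0.6, -4, -0.2], "roll": 0, "fingers": 0},
    {"translation": [-0.6, -4, -0.2], "roll": 0, "fingers": 0},
    {"translation": [-0.6, -4, -0.2], "roll": 0, "fingers": 0},
    {"translation": [0, 0, 0], "roll": 0, "fingers": 0},
  ],
)

```text
time: 44.6
tool_pos: [0.5034, -0.1811, 0.1019]
tool_rot: [3.131, -0.253, 0.001]
wrist_force: [-6.6, 2.3, 7.4]
grip_width: 0.0104
gripper_force: 60.2
```

```bash
cat > tilt.py <<'E'
from h import *
s=get_state();tp=s['tool_pos'];print(tp,s['wrist_force'],s['grip_width'])
c=cap('wrist');P=cloud(c).reshape(-1,3);y=np.array([.987,-.16]);d=np.array([-.16,-.987])
b=tp[:2];yc=(P[:,:2]-b)@y;u=(P[:,:2]-b)@d
m=(yc>.05)&(yc<.09)&(P[:,2]>.01)&(P[:,2]<.2)&(abs(u)<.2)
for a in np.arange(-.15,.1,.01):
    j=m&(abs(u-a)<.002)
    if j.sum()>15: print(round(a,2),np.percentile(P[j,2],[50,95]).round(3),j.sum())
E
python3 tilt.py
```

```text
[ 0.50342343 -0.18108506  0.10186649] [-6.55361914  2.27285921  7.38835268] 0.010356152390287008
-0.02 [0.1   0.104] 268
-0.01 [0.1   0.103] 286
0.0 [0.1   0.101] 257
0.01 [0.1   0.101] 284
0.02 [0.099 0.101] 148
```

Request:
arm_command(
  commands=[
    {"translation": [-0.6, -4, 0], "roll": 0, "fingers": 0},
    {"translation": [-0.6, -4, 0], "roll": 0, "fingers": 0},
    {"translation": [-0.6, -4, 0], "roll": 0, "fingers": 0},
    {"translation": [-0.6, -4, 0], "roll": 0, "fingers": 0},
    {"translation": [-0.6, -4, 0], "roll": 0, "fingers": 0},
    {"translation": [-0.6, -4, 0], "roll": 0, "fingers": 0},
    {"translation": [-0.6, -4, 0], "roll": 0, "fingers": 0},
    {"translation": [0, 0, 0], "roll": 0, "fingers": 0},
  ],
)

```text
time: 45.65
tool_pos: [0.4993, -0.2097, 0.1024]
tool_rot: [3.13, -0.253, 0.002]
wrist_force: [-8.4, 1.6, 11.5]
grip_width: 0.0104
gripper_force: 60.2
```

```bash
python3 tilt.py
```

```text
[ 0.49933109 -0.20973507  0.10237965] [-8.44086466  1.64100812 11.45543728] 0.010377082139372721
-0.05 [0.023 0.037] 22
-0.04 [0.063 0.081] 42
-0.03 [0.106 0.107] 175
-0.02 [0.104 0.107] 308
-0.01 [0.101 0.103] 292
0.0 [0.099 0.1  ] 253
0.01 [0.097 0.098] 205
```

It's now tipping the right way, about 14° past upright. Continuing the arc.

Request:
arm_command(
  commands=[
    {"translation": [-1.6, -10, -1.5], "roll": 0, "fingers": 0},
    {"translation": [-1.6, -10, -2], "roll": 0, "fingers": 0},
    {"translation": [-1.6, -10, -3], "roll": 0, "fingers": 0},
    {"translation": [-1.5, -9, -3.5], "roll": 0, "fingers": 0},
    {"translation": [-1.4, -9, -4], "roll": 0, "fingers": 0},
    {"translation": [-1.3, -8, -4.5], "roll": 0, "fingers": 0},
    {"translation": [-1.3, -8, -5], "roll": 0, "fingers": 0},
    {"translation": [-1.2, -7.5, -5], "roll": 0, "fingers": 0},
  ],
)

```text
time: 46.7
tool_pos: [0.4879, -0.2835, 0.0742]
tool_rot: [3.125, -0.252, 0.003]
wrist_force: [-8.8, -6.8, 9.1]
grip_width: 0.0104
gripper_force: 60.3
```

```bash
python3 tilt.py
```

```text
[ 0.48787586 -0.28346877  0.07420572] [-8.75194205 -6.80174694  9.07049361] 0.010370573556093329
-0.11 [0.035 0.037] 85
-0.1 [0.046 0.049] 102
-0.09 [0.055 0.06 ] 120
-0.08 [0.065 0.069] 145
-0.07 [0.075 0.08 ] 176
-0.06 [0.085 0.088] 221
-0.05 [0.095 0.097] 253
-0.04 [0.094 0.098] 473
-0.03 [0.084 0.086] 379
-0.02 [0.074 0.076] 324
```

Request:
arm_command(
  commands=[
    {"translation": [-1.4, -8.9, -7.5], "roll": 0, "fingers": 0},
    {"translation": [-1.4, -8.9, -8.5], "roll": 0, "fingers": 0},
    {"translation": [-1.4, -8.9, -8.5], "roll": 0, "fingers": 0},
    {"translation": [-1, -6.4, -10], "roll": 0, "fingers": 0},
    {"translation": [-1, -6.4, -10.5], "roll": 0, "fingers": 0},
    {"translation": [-1, -6.4, -10.5], "roll": 0, "fingers": 0},
    {"translation": [-0.6, -4, -11], "roll": 0, "fingers": 0},
    {"translation": [-0.6, -4, -11], "roll": 0, "fingers": 0},
  ],
)

```text
time: 47.75
tool_pos: [0.4796, -0.3344, -0.0063]
tool_rot: [-3.131, 0.253, 0.0]
wrist_force: [0.2, -0.1, -1.8]
grip_width: 0.0105
gripper_force: 60.1
```

```bash
sed -i 's/P\[:,2\]>.01)/P[:,2]>.003)/' tilt.py; python3 tilt.py
```

```text
[ 0.47956637 -0.33440199 -0.00629089] [ 0.1863745  -0.10147547 -1.80552293] 0.01045207485385801
-0.1 [0.047 0.05 ] 552
-0.09 [0.048 0.051] 592
-0.08 [0.049 0.051] 586
-0.07 [0.049 0.053] 613
-0.06 [0.05  0.051] 620
-0.05 [0.051 0.052] 628
-0.04 [0.02  0.049] 647
```

Request:
arm_command(
  commands=[
    {"translation": [0, 0, -3], "roll": 0, "fingers": 0},
    {"translation": [0, 0, -3], "roll": 0, "fingers": 0},
    {"translation": [0, 0, -2], "roll": 0, "fingers": 0},
    {"translation": [0, 0, -1], "roll": 0, "fingers": 0},
    {"translation": [0, 0, 0], "roll": 0, "fingers": 0},
    {"translation": [0, 0, 0], "roll": 0, "fingers": 0},
    {"translation": [0, 0, 0], "roll": 0, "fingers": 0},
    {"translation": [0, 0, 0], "roll": 0, "fingers": 0},
  ],
)

```text
time: 48.8
tool_pos: [0.4796, -0.3344, -0.0144]
tool_rot: [-3.131, 0.253, -0.0]
wrist_force: [-0.9, -3.3, -0.6]
grip_width: 0.0104
gripper_force: 60.0
```

```bash
python3 tilt.py
```

```text
[ 0.47962288 -0.33438399 -0.01440118] [-0.90188913 -3.32977887 -0.63794036] 0.01035385867800703
-0.1 [0.045 0.048] 156
-0.09 [0.045 0.048] 679
-0.08 [0.046 0.049] 689
-0.07 [0.046 0.049] 706
-0.06 [0.046 0.048] 745
-0.05 [0.046 0.047] 691
-0.04 [0.021 0.046] 360
```

Request:
arm_command(
  commands=[
    {"translation": [0, 0, 0], "roll": 0, "fingers": 0.35},
    {"translation": [0, 0, 0], "roll": 0, "fingers": 0.35},
    {"translation": [0, 0, 0], "roll": 0, "fingers": 0.35},
    {"translation": [0, 0, 30], "roll": 0, "fingers": 0.35},
    {"translation": [0, 0, 50], "roll": 0, "fingers": 0.35},
    {"translation": [0, 0, 55], "roll": 0, "fingers": 0.35},
    {"translation": [0, 0, 55], "roll": 0, "fingers": 0.35},
    {"translation": [0, 0, 50], "roll": 0, "fingers": 0.35},
  ],
)

```text
time: 49.85
tool_pos: [0.4795, -0.3341, 0.2278]
tool_rot: [3.131, -0.253, 0.001]
wrist_force: [0.4, -0.1, -0.9]
grip_width: 0.031
gripper_force: 0.0
```

Request:
arm_command(
  commands=[
    {"translation": [-10, 0, 0], "roll": 9, "fingers": 0.35},
    {"translation": [-10, 10, 0], "roll": 9, "fingers": 0.35},
    {"translation": [0, 20, 0], "roll": 9, "fingers": 0.35},
    {"translation": [0, 30, 0], "roll": 9, "fingers": 0.5},
    {"translation": [0, 30, 0], "roll": 9, "fingers": 0.5},
    {"translation": [0, 0, 0], "roll": 0, "fingers": 0.5},
    {"translation": [0, 0, 0], "roll": 0, "fingers": 0.5},
    {"translation": [0, 0, 0], "roll": 0, "fingers": 0.5},
  ],
)

```text
time: 50.85
tool_pos: [0.4596, -0.2453, 0.2254]
tool_rot: [-2.991, -0.961, 0.0]
wrist_force: [0.1, -0.9, 0.3]
grip_width: 0.0442
gripper_force: 0.0
```

```bash
python3 - <<'E'
from h import *
s=get_state();tp=s['tool_pos'];rv=s['tool_rot'];print(tp,np.degrees(2*np.arctan2(rv[1],rv[0])),s['joint_pos'].round(2))
for n in('wrist','top'):
  c=cap(n);np.savez('c15%s.npz'%n,**{k:np.array(v) for k,v in c.items()});save(c,'c15%s.png'%n)
  try:
    print(n,'shell',hbox(c,.036,.056,(.497,-.24),.13,.046))
  except Exception as e: print(e)
t=c;print('ballast',hbox(t,.025,.05,(.58,.293),.09,.04),hbox(t,.004,.05,(.58,.293),.09,.01))
E
```

```text
[ 0.45957567 -0.24527551  0.22540496] -324.35972873972645 [-0.72  0.32  1.35 -0.    1.47  0.23]
wrist shell (10080, array([ 493. , -245.6]), array([102.8, 151.2]), 81.0, array([200, 341,  73, 216]))
top shell (1757, array([ 492.2, -243.7]), array([103.2, 154.4]), 80.9, array([366, 409, 184, 245]))
ballast (156, array([579.9, 293.7]), array([69.9, 15.4]), 85.4, array([169, 195, 176, 183])) (933, array([580.7, 293.8]), array([109.3,  64.3]), 85.9, array([163, 204, 170, 194]))
```

```bash
python3 - <<'E'
from h import *
c=dict(np.load('c15wrist.npz'));P=cloud(c);g=cv2.cvtColor(c['image'],cv2.COLOR_RGB2GRAY)
a=np.radians(-9.1);y=np.array([np.cos(a),np.sin(a)]);x=np.array([-y[1],y[0]]) # x here ~ +world y
o=np.array([.493,-.2456]);X=(P[:,:,:2]-o)@x;Y=(P[:,:,:2]-o)@y;Z=P[:,:,2]
ok=(Z>.035)&(Z<.056)
for nm,A,B in(('across',X,Y),('along',Y,X)):
    r=np.arange(-.085,.086,.003)
    print(nm,[(int(round(v*1000)),int(np.median(g[k])),round(float(np.median(Z[k])*1000),1)) for v in r for k in [ok&(abs(A-v)<.0015)&(abs(B)<.025)] if k.sum()>10])
E
```

```text
across [(-49, 111, 44.3), (-46, 84, 44.8), (-43, 86, 44.9), (-40, 85, 44.9), (-37, 86, 44.7), (-34, 86, 44.7), (-31, 87, 45.6), (-28, 119, 47.8), (-25, 145, 47.8), (-22, 195, 47.6), (-19, 119, 47.6), (-16, 121, 47.8), (-13, 171, 47.9), (-10, 200, 47.6), (-7, 204, 47.9), (-4, 207, 48.0), (-1, 210, 47.9), (2, 212, 47.8), (5, 205, 47.8), (8, 212, 47.8), (11, 211, 47.8), (14, 210, 47.9), (17, 208, 47.9), (20, 207, 47.8), (23, 202, 47.8), (26, 207, 47.7), (29, 219, 47.8), (32, 216, 47.8), (35, 144, 44.8), (38, 155, 44.9), (41, 156, 44.8), (44, 156, 44.8), (47, 157, 44.7), (50, 157, 44.6)]
along [(-76, 95, 44.7), (-73, 89, 44.9), (-70, 89, 44.8), (-67, 89, 44.7), (-64, 90, 44.8), (-61, 89, 44.8), (-58, 89, 44.8), (-55, 95, 47.1), (-52, 120, 47.8), (-49, 119, 47.9), (-46, 119, 47.8), (-43, 120, 47.7), (-40, 119, 47.8), (-37, 119, 47.8), (-34, 120, 47.7), (-31, 120, 47.8), (-28, 119, 47.7), (-25, 119, 47.9), (-22, 120, 47.7), (-19, 118, 47.9), (-16, 120, 48.0), (-13, 120, 47.9), (-10, 120, 47.8), (-7, 171, 47.9), (-4, 206, 47.8), (-1, 206, 47.7), (2, 207, 47.8), (5, 208, 47.7), (8, 206, 47.8), (11, 207, 47.8), (14, 207, 47.8), (17, 208, 47.7), (20, 208, 47.9), (23, 209, 47.7), (26, 208, 47.8), (29, 208, 47.7), (32, 209, 47.7), (35, 209, 47.8), (38, 211, 47.8), (41, 210, 47.7), (44, 209, 47.7), (47, 210, 47.7), (50, 210, 47.9), (53, 213, 47.9), (56, 150, 44.8), (59, 153, 44.7), (62, 153, 44.6), (65, 153, 44.7), (68, 153, 44.6), (71, 153, 44.8), (74, 152, 44.7), (77, 145, 44.4)]
```

```bash
python3 - <<'E'
from h import *
c=dict(np.load('c15wrist.npz'))
print(hbox(c,.0464,.051,(.493,-.2456),.075,.048))
P=cloud(c);m=(P[:,:,2]>.0464)&(P[:,:,2]<.051)&(np.hypot(P[:,:,0]-.493,P[:,:,1]+.2456)<.075)
q=P[m][:,:2]*1000;w=np.linalg.eigh(np.cov(q.T))[1][:,1];print(q.mean(0),np.degrees(np.arctan2(w[1],w[0])),cv2.minAreaRect(np.float32(q)))
E
```

```text
(4404, array([ 493.1, -244.4]), array([ 64.4, 111.1]), 81.0, array([223, 318,  98, 196]))
[ 494.79957151 -243.79939931] 170.84372159589242 ((493.826171875, -243.87307739257812), (95.9984359741211, 140.777099609375), 80.90840911865234)
```

Request:
arm_command(
  commands=[
    {"translation": [12, 56, 0], "roll": 6, "fingers": 0.5},
    {"translation": [12, 56, 0], "roll": 6, "fingers": 0.5},
    {"translation": [12, 56, 0], "roll": 6, "fingers": 0.5},
    {"translation": [12, 56, 0], "roll": 6, "fingers": 0.5},
    {"translation": [12, 56, 0], "roll": 6, "fingers": 0.5},
    {"translation": [12, 56, 0], "roll": 6, "fingers": 0.5},
    {"translation": [12, 56, 0], "roll": 6, "fingers": 0.5},
    {"translation": [12, 56, 0], "roll": 6, "fingers": 0.5},
  ],
)

```text
time: 51.95
tool_pos: [0.5561, 0.2051, 0.2255]
tool_rot: [2.336, 2.1, 0.0]
wrist_force: [0.5, -1.4, 0.0]
grip_width: 0.0442
gripper_force: 0.0
```

Request:
arm_command(
  commands=[
    {"translation": [12, 30, 0], "roll": 1, "fingers": 0.5},
    {"translation": [12, 30, 0], "roll": 1, "fingers": 0.5},
    {"translation": [0, 30, 0], "roll": 0, "fingers": 0.5},
    {"translation": [0, 0, 0], "roll": 0, "fingers": 0.5},
    {"translation": [0, 0, 0], "roll": 0, "fingers": 0.5},
    {"translation": [0, 0, 0], "roll": 0, "fingers": 0.5},
    {"translation": [0, 0, 0], "roll": 0, "fingers": 0.5},
    {"translation": [0, 0, 0], "roll": 0, "fingers": 0.5},
  ],
)

```text
time: 52.95
tool_pos: [0.5797, 0.2932, 0.2257]
tool_rot: [2.303, 2.137, 0.0]
wrist_force: [-0.9, 0.7, 1.1]
grip_width: 0.0441
gripper_force: 0.0
```

```bash
cat > bal.py <<'E'
from h import *
s=get_state();tp=s['tool_pos'];rv=s['tool_rot'];print(tp,np.degrees(2*np.arctan2(rv[1],rv[0])),s['grip_width'])
c=cap('wrist');np.savez('b16.npz',**{k:np.array(v) for k,v in c.items()});save(c,'b16.png')
print('rib',hbox(c,.03,.046,(.58,.293),.09,.04));print('plate',hbox(c,.0065,.014,(.58,.293),.09,.01))
E
python3 bal.py
```

```text
[0.57966115 0.2931698  0.22572349] 85.73105330465435 0.04412812561162607
rib (602, array([580.3, 295.4]), array([71., 13.]), 86.0, array([250, 260, 141, 196]))
plate (3019, array([580.7, 294.3]), array([109.7,  63.7]), 85.9, array([232, 279, 125, 204]))
```

Request:
arm_command(
  commands=[
    {"translation": [1, 1, -26], "roll": 0, "fingers": 0.5},
    {"translation": [0, 0, -26], "roll": 0, "fingers": 0.5},
    {"translation": [0, 0, -26], "roll": 0, "fingers": 0.5},
    {"translation": [0, 0, -26], "roll": 0, "fingers": 0.5},
    {"translation": [0, 0, -26], "roll": 0, "fingers": 0.5},
    {"translation": [0, 0, -26], "roll": 0, "fingers": 0.5},
    {"translation": [0, 0, -26], "roll": 0, "fingers": 0.5},
    {"translation": [0, 0, -26], "roll": 0, "fingers": 0.5},
  ],
)

```text
time: 54.0
tool_pos: [0.5806, 0.2945, 0.0168]
tool_rot: [2.302, 2.138, 0.0]
wrist_force: [0.1, -1.1, 0.1]
grip_width: 0.0438
gripper_force: 0.0
```

Request:
arm_command(
  commands=[
    {"translation": [0, 0, -12], "roll": 0, "fingers": 0.5},
    {"translation": [0, 0, -8], "roll": 0, "fingers": 0.5},
    {"translation": [0, 0, -4], "roll": 0, "fingers": 0.5},
    {"translation": [0, 0, 0], "roll": 0, "fingers": 0},
    {"translation": [0, 0, 0], "roll": 0, "fingers": 0},
    {"translation": [0, 0, 0], "roll": 0, "fingers": 0},
    {"translation": [0, 0, 0], "roll": 0, "fingers": 0},
    {"translation": [0, 0, 0], "roll": 0, "fingers": 0},
  ],
  force=60,
)

```text
time: 55.0
tool_pos: [0.5808, 0.2946, -0.006]
tool_rot: [2.302, 2.138, 0.001]
wrist_force: [-0.9, 0.1, 2.9]
grip_width: 0.0132
gripper_force: 60.0
```

Request:
arm_command(
  commands=[
    {"translation": [0, 0, 20], "roll": 0, "fingers": 0},
    {"translation": [0, 0, 40], "roll": 0, "fingers": 0},
    {"translation": [0, 0, 40], "roll": 0, "fingers": 0},
    {"translation": [0, 0, 40], "roll": 0, "fingers": 0},
    {"translation": [-7, -40, 0], "roll": -6, "fingers": 0},
    {"translation": [-7, -40, 0], "roll": -6, "fingers": 0},
    {"translation": [-7, -40, 0], "roll": -6, "fingers": 0},
    {"translation": [-7, -40, 0], "roll": -6, "fingers": 0},
  ],
)

```text
time: 56.0
tool_pos: [0.5517, 0.1333, 0.1328]
tool_rot: [-2.698, -1.607, 0.003]
wrist_force: [0.3, -0.3, -4.3]
grip_width: 0.0135
gripper_force: 60.0
```

Request:
arm_command(
  commands=[
    {"translation": [-7, -45, 0], "roll": -8, "fingers": 0},
    {"translation": [-7, -45, 0], "roll": -8, "fingers": 0},
    {"translation": [-7, -45, 0], "roll": -8, "fingers": 0},
    {"translation": [-7, -45, 0], "roll": -8, "fingers": 0},
    {"translation": [-7, -45, 0], "roll": -8, "fingers": 0},
    {"translation": [-7, -45, 0], "roll": -8, "fingers": 0},
    {"translation": [-7, -45, 0], "roll": -8, "fingers": 0},
    {"translation": [-7, -45, 0], "roll": -8, "fingers": 0},
  ],
)

```text
time: 57.0
tool_pos: [0.4958, -0.2266, 0.1329]
tool_rot: [-3.14, 0.069, 0.002]
wrist_force: [1.1, -0.7, -4.1]
grip_width: 0.0135
gripper_force: 60.0
```

Request:
arm_command(
  commands=[
    {"translation": [-2, -10, 0], "roll": -3.5, "fingers": 0},
    {"translation": [-2, -9, 0], "roll": -3.3, "fingers": 0},
    {"translation": [0, 0, 0], "roll": 0, "fingers": 0},
    {"translation": [0, 0, 0], "roll": 0, "fingers": 0},
    {"translation": [0, 0, 0], "roll": 0, "fingers": 0},
    {"translation": [0, 0, 0], "roll": 0, "fingers": 0},
    {"translation": [0, 0, 0], "roll": 0, "fingers": 0},
    {"translation": [0, 0, 0], "roll": 0, "fingers": 0},
  ],
)

```text
time: 58.0
tool_pos: [0.4926, -0.2444, 0.1336]
tool_rot: [-3.132, 0.247, -0.0]
wrist_force: [0.6, 0.7, -4.0]
grip_width: 0.0136
gripper_force: 60.0
```

```bash
python3 - <<'E'
from h import *
s=get_state();tp=s['tool_pos'];rv=s['tool_rot'];print(tp,np.degrees(2*np.arctan2(rv[1],rv[0])),s['grip_width'],s['wrist_force'])
c=cap('wrist');np.savez('b17.npz',**{k:np.array(v) for k,v in c.items()});save(c,'b17.png')
z=tp[2]+.006+.010
for f in(hbox(c,z-.005,z+.005,tp[:2],.09,z),hbox(c,z+.022,z+.036,tp[:2],.06,z+.03)): print('held',f)
print('shell visible',hbox(c,.036,.056,(.493,-.244),.13,.046))
P=cloud(c);k=P[(abs(P[:,:,2]-z)<.005)&(np.hypot(P[:,:,0]-tp[0],P[:,:,1]-tp[1])<.09)];A=np.c_[k[:,:2],np.ones(len(k))];print('plane',np.linalg.lstsq(A,k[:,2],rcond=None)[0].round(3),len(k))
E
```

```text
[ 0.49261832 -0.24439039  0.1335925 ] 350.96992239100825 0.01357413901057954 [ 0.59157636  0.67736348 -4.01558411]
held (8530, array([ 518.5, -248.4]), array([63.3, 58.2]), 81.0, array([197, 312, 141, 240]))
held (3349, array([ 506.4, -246.5]), array([40.7, 40.1]), 35.2, array([209, 300, 186, 273]))
shell visible (3934, array([ 553.1, -255.1]), array([102.7,  30.1]), 81.0, array([198, 313, 106, 141]))
plane [-0.001  0.001  0.15 ] 8769
```

The held plate is level and parallel, and its centre matches the pad's within a millimetre. Lowering.

Request:
arm_command(
  commands=[
    {"translation": [0.4, 0, -20], "roll": 0, "fingers": 0},
    {"translation": [0, 0, -20], "roll": 0, "fingers": 0},
    {"translation": [0, 0, -18], "roll": 0, "fingers": 0},
    {"translation": [0, 0, -14], "roll": 0, "fingers": 0},
    {"translation": [0, 0, -10], "roll": 0, "fingers": 0},
    {"translation": [0, 0, -6], "roll": 0, "fingers": 0},
    {"translation": [0, 0, -2], "roll": 0, "fingers": 0},
    {"translation": [0, 0, 0], "roll": 0, "fingers": 0},
  ],
)

```text
time: 59.05
tool_pos: [0.4931, -0.2445, 0.0438]
tool_rot: [3.132, -0.248, 0.001]
wrist_force: [-0.1, -0.0, -3.9]
grip_width: 0.0134
gripper_force: 60.0
```

Request:
arm_command(
  commands=[
    {"translation": [0, 0, -1], "roll": 0, "fingers": 0},
    {"translation": [0, 0, -0.5], "roll": 0, "fingers": 0},
    {"translation": [0, 0, 0], "roll": 0, "fingers": 0},
    {"translation": [0, 0, 0], "roll": 0, "fingers": 0},
    {"translation": [0, 0, 0], "roll": 0, "fingers": 0},
    {"translation": [0, 0, 0], "roll": 0, "fingers": 0},
    {"translation": [0, 0, 0], "roll": 0, "fingers": 0},
    {"translation": [0, 0, 0], "roll": 0, "fingers": 0},
  ],
)

```text
time: 60.05
tool_pos: [0.493, -0.2445, 0.0421]
tool_rot: [3.132, -0.248, 0.0]
wrist_force: [-0.5, 0.7, -4.2]
grip_width: 0.0134
gripper_force: 60.0
```

Still full weight, so I'll go down another 1.5 mm.

Request:
arm_command(
  commands=[
    {"translation": [0, 0, -0.7], "roll": 0, "fingers": 0},
    {"translation": [0, 0, -0.7], "roll": 0, "fingers": 0},
    {"translation": [0, 0, 0], "roll": 0, "fingers": 0},
    {"translation": [0, 0, 0], "roll": 0, "fingers": 0},
    {"translation": [0, 0, 0], "roll": 0, "fingers": 0},
    {"translation": [0, 0, 0], "roll": 0, "fingers": 0},
    {"translation": [0, 0, 0], "roll": 0, "fingers": 0},
    {"translation": [0, 0, 0], "roll": 0, "fingers": 0},
  ],
)

```text
time: 61.05
tool_pos: [0.4931, -0.2446, 0.0418]
tool_rot: [3.131, -0.247, 0.001]
wrist_force: [-3.2, 1.7, 7.2]
grip_width: 0.0134
gripper_force: 60.0
```

Contact. Now I'll release, retreat and check.

Request:
arm_command(
  commands=[
    {"translation": [0, 0, 0.5], "roll": 0, "fingers": 0.3},
    {"translation": [0, 0, 0], "roll": 0, "fingers": 0.3},
    {"translation": [0, 0, 0], "roll": 0, "fingers": 0.3},
    {"translation": [0, 0, 20], "roll": 0, "fingers": 0.3},
    {"translation": [0, 0, 40], "roll": 0, "fingers": 0.3},
    {"translation": [0, 0, 40], "roll": 0, "fingers": 0.3},
    {"translation": [-20, 0, 40], "roll": 0, "fingers": 0.3},
    {"translation": [-30, 0, 40], "roll": 0, "fingers": 0.3},
  ],
)

```text
time: 62.05
tool_pos: [0.4426, -0.2444, 0.2222]
tool_rot: [3.132, -0.246, 0.0]
wrist_force: [0.0, -0.4, 0.2]
grip_width: 0.0263
gripper_force: 0.0
```

Request:
arm_command(
  commands=[
    {"translation": [-30, 0, 0], "roll": 0, "fingers": 0.3},
    {"translation": [-30, 0, 0], "roll": 0, "fingers": 0.3},
    {"translation": [0, 0, 0], "roll": 0, "fingers": 0.3},
    {"translation": [0, 0, 0], "roll": 0, "fingers": 0.3},
    {"translation": [0, 0, 0], "roll": 0, "fingers": 0.3},
    {"translation": [0, 0, 0], "roll": 0, "fingers": 0.3},
    {"translation": [0, 0, 0], "roll": 0, "fingers": 0.3},
    {"translation": [0, 0, 0], "roll": 0, "fingers": 0.3},
  ],
)

```text
time: 63.05
tool_pos: [0.3831, -0.2444, 0.2211]
tool_rot: [-3.132, 0.247, 0.0]
wrist_force: [-0.2, -0.0, 0.1]
grip_width: 0.0264
gripper_force: 0.0
```

```bash
python3 - <<'E'
from h import *
s=get_state();print(s['tool_pos'],s['wrist_force'],s['grip_width'])
c=cap('wrist');save(c,'f18.png')
print('ball plate',hbox(c,.053,.064,(.493,-.244),.09,.058));print('rib',hbox(c,.075,.095,(.493,-.244),.09,.088));print('shell',hbox(c,.036,.065,(.493,-.244),.13,.046))
P=cloud(c);k=P[(abs(P[:,:,2]-.058)<.004)&(np.hypot(P[:,:,0]-.493,P[:,:,1]+.244)<.06)];print(np.linalg.lstsq(np.c_[k[:,:2]-[.493,-.244],np.ones(len(k))],k[:,2],rcond=None)[0].round(4))
k=P[(abs(P[:,:,2]-.045)<.004)&(np.hypot(P[:,:,0]-.493,P[:,:,1]+.244)<.085)];print(np.linalg.lstsq(np.c_[k[:,:2]-[.493,-.244],np.ones(len(k))],k[:,2],rcond=None)[0].round(4))
cv2.imwrite('pics/f18c.png',cv2.resize(c['image'][20:300,150:430],(600,600))[:,:,::-1])
E
```

```text
[ 0.3830865  -0.24441785  0.22113489] [-0.19188349 -0.01140022  0.09840476] 0.02637639274186291
ball plate (5137, array([ 492.6, -244.3]), array([ 63.7, 109.7]), 81.0, array([208, 268,  22, 129]))
rib (1058, array([ 492.5, -244.2]), array([13.7, 70.6]), 80.4, array([230, 244,  35, 111]))
shell (11400, array([ 493. , -245.6]), array([103. , 149.7]), 80.9, array([192, 287,   4, 145]))
[-0.0019  0.0005  0.0577]
[-0.0016  0.0006  0.0447]
```

View pics/f18c.png

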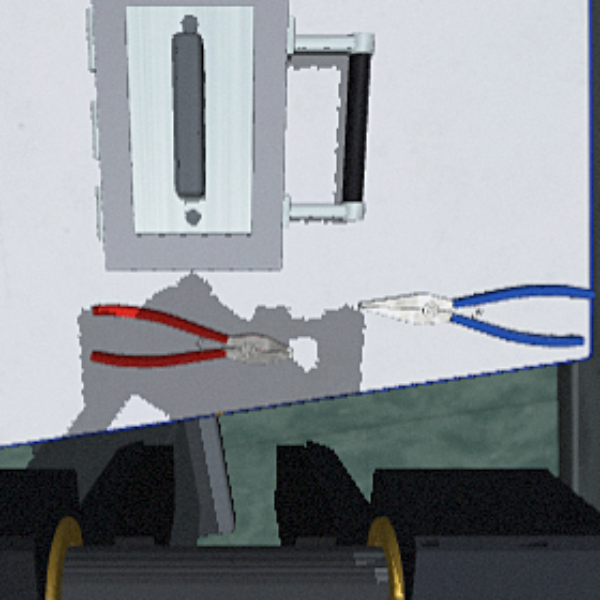

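The picture shows the ballast, rib up, centred on the turned-over shut cassette at about (190,120), with the plate flush and level. The cutters at (190,335) are untouched and the gripper is clear, so I'm handing the job in.

```bash
python3 -c "
from workcell import env
print(env.close_job())"
```

```text
the job is handed in; nothing more can be done
None
```

I handed the job in at about 63 s. Both modules found on the bench were seated in bays 0 and 1, the lid was shut, the cassette turned over, and the ballast set level and within about 1 mm of the pad's centre. The first try at laying the cassette over slid and reached 105 N at the wrist (limit 120 N). The modules could not be seen once the lid was shut, and the hand-in returned no verdict.

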